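# Pack the carrom set into its roll-top box

### The arm

A 6-joint arm with a two-finger parallel gripper is mounted at the origin on the work surface. World frame = base frame: x ahead of the robot, y to its left, z up, the work surface at z = 0. Lengths are in m, angles in rad, forces in N, time in s.
With the tool pointing down it reaches from about 0.375 to 0.975 m from the base axis. Payload 3.8 kg.
Tool frame: the origin (TCP) lies at the very end of the fingers, on their centre line; the grasp point (between the pads) lies 19 mm behind it (pinch_z is the distance from the TCP to the grasp point, in m); z points along the fingers, y is the line along which they close (so a half turn about z gives the same grasp; the last joint's range is limited). The gripper opens to 85 mm and grips with 20 to 120 N. Pads are 22 mm wide; open, the fingers measure 114 mm over their backs; the gripper's body (76 mm by 85 mm) begins 54 mm behind the grasp point. The pads swing forward as they close: fully open they stand 13 mm farther back than shut.
Start: joints at [-1.334, 0.264, 1.604, -0, 1.274, -0.037], TCP at [0.183, -0.65, 0.231] pointing down, gripper open.
Joint ranges: [-2.63, 2.63], [-0.94, 2.18], [0.31, 2.57], [-1.31, 4.45], [0, 2.66], [-2.55, 2.55]. Speed limits (rad/s): [2.57, 2.57, 3.14, 3.14, 3.14, 3.14].

### API

Orientations are given as a unit quaternion [w, x, y, z].
In Python, from bench import get_state, read_camera, finish_job, pinch_z gives the robot as it stands. The module is installed in compiled form; this text tells all that it offers.
- The arm moves only by the tool apply_moves, never from a script. Its argument "steps" is a list of rows, each a list of 3 entries, a list of its own where there are three numbers: the shift along the tool's x, y, z in mm, then the turn, a rotation vector about the tool's x, y, z in rad, then the opening, from -1 (shut) to 1 (fully open), so that 0 is half open. A call has 1 to 8 rows; each row shifts and turns the commanded pose from where the row before left it, along the tool's axes as they then stand; what a row does not reach is not made up. A row lasts 1/12 s, in which the tool goes at most 41.7 mm and 7.16 degrees, less where a joint would pass 70% of its speed; a pose out of reach is approached as far as the arm can. A call with a gripper value outside its range is refused whole. The fingers move at their own pace and stop on an object; "squeeze" is the grip in N (left out, the last holds). Time passes only in rows, so rows that do not move let the fingers close. It gives the time, the measured TCP pose, the force, the opening and the grip force at its end, in the units of the state.
- get_state(): the state, without advancing time (a new reading comes with each control period).
- read_camera(name): name is "scene" or "top"; returns a dict with "frame" (420x560x3 uint8, red, green, blue), "camera_matrix" (3x3 intrinsics, pixels), "rvec" (rotation vector, rad) and "tvec" (3), from world to camera coordinates, as OpenCV has them. Camera axes: x right, y down, z forward; pixel columns grow to the right and rows downward; lengths in m; the calibration is good to about 2 mm. A picture is of the moment at which its call begins. There is no depth.
- finish_job(): hands the job in; it is judged then, once.
The state is a dict: "time_s": time; "joint_positions": joint angles; "dq": joint speeds; "effort": joint torques, N m; "tool_pos": TCP position; "eef_rot": TCP orientation; "force": force on the tool from outside, world axes, zero at the start; "wrist_torque": the same for the moment, N m; "gripper_width": finger opening in m; "grip_force": force on a finger pad.
Only numpy, scipy, OpenCV 4.12 (cv2) and the standard library are available. Lean on these libraries where they do the work, as an engineer would, in place of code of your own. Each camera call takes 0.05 s, during which the arm holds its last target. There are 200 camera calls.

### The job

Pack up after the carrom game: slide the brass bolt of the wooden roll-top box back, roll the slatted cover fully open, and put every coin tub and the red striker that lie on the board into the box, the tubs standing upright and the striker lying flat, all on the box's floor. Then roll the cover fully shut and slide the bolt fully home again, leaving the two steel tumblers and the small bottle standing where they are.

Things in the scene. Friction and masses are not known exactly. Their poses are not given: they have to be found in the camera images.
- board: Carrom board lying on the work surface, 900 mm square; its playing surface is 12 mm above the work surface, its dark wooden frame (50 mm wide) 30 mm above it. Origin: centre of its underside.
- rolltop: Wooden roll-top box fixed on the board. Origin: centre of its underside, on the board. x points from its front (-x side: sill, pull, bolt; faces the robot) to its back, z up; yaw within 0.2 rad. Outside, mm in this frame: y -125 to 125, sill's front edge x = -185, rear x = 140 (with the cover open), top z = 101. Low curved sides, 90 high in the middle.
- box_floor (a point): Centre of the inner floor, 12 mm above the box's underside, axes as the box's. From it, in mm: side walls' inner faces at y = -114 and 114, a front rail at x = -106 to -100, 6 high, rear wall at x = 118, leaning inwards as it rises. A fixed shell roofs the rear half (x > 0); with the cover fully open the front half (x = -100 to 0) is free from above. The shut cover leaves room for the tubs behind the rail.
- cover (a joint): Slatted curved cover, outer radius 150 mm about the axis along the box's y at x = 0, z = -50 mm. 0 = shut (lip on the front sill), grows as it rolls up and back over the top, 1.22 rad = fully open. It stays where it is left (friction, about 3 N at the pull). With the bolt home it can rise only about 0.02 rad. A brass lug, 12 mm wide at y = 42 mm, stands 21 mm off its lip.
- cover_pull (a point): Centre of the cover's dark wooden pull: round bar along the box's y, 32 mm long, 22 mm diameter, flat free ends, on a 14 mm wide neck, middle of the cover near its lip. In the box's frame x = -183 cos(a), y = 0, z = -50 + 183 sin(a) mm, a = 0.5585 rad + cover. Can be pinched by its two ends from above in every position and turns between the fingers.
- bolt (a joint): Brass bolt on the front sill; m along the box's +y; 0 = home (its bar lies over a brass lug of the cover and holds it shut), 0.04 = fully drawn back. About 2 N of friction, stays where it is left.
- bolt_grip (a point): Point to hold the bolt's upright brass grip by, 13 mm below the grip's top. The grip is 18 mm (x) by 16 mm (y) and 40 mm high; in the box's frame the point lies at x = -153, y = 60 + bolt travel, z = 61 mm.
- tub0_center (a point): Coin tub: squat clear plastic tub with wooden discs inside and a white twist cap, 46 mm diameter, 38 mm high, about 60 g; this point is its centre, 19 mm above its underside, z up when it stands upright. Two or three of the four tubs are present; they stand on the board.
- tub1_center (a point): Coin tub: squat clear plastic tub with wooden discs inside and a white twist cap, 46 mm diameter, 38 mm high, about 60 g; this point is its centre, 19 mm above its underside, z up when it stands upright. Two or three of the four tubs are present; they stand on the board.
- tub2_center (a point): Coin tub: squat clear plastic tub with wooden discs inside and a white twist cap, 46 mm diameter, 38 mm high, about 60 g; this point is its centre, 19 mm above its underside, z up when it stands upright. Two or three of the four tubs are present; they stand on the board.
- tub3_center (a point): Coin tub: squat clear plastic tub with wooden discs inside and a white twist cap, 46 mm diameter, 38 mm high, about 60 g; this point is its centre, 19 mm above its underside, z up when it stands upright. Two or three of the four tubs are present; they stand on the board.
- striker_center (a point): Red acrylic striker: flat disc 42 mm diameter, 10 mm thick, about 20 g, lying on the board; this point is its centre, 5 mm above its underside, z along the disc's axis.
- tumbler0: Stainless steel tumbler, 66 mm diameter, 95 mm high, standing on a green coaster tray at the far right of the board; to be left alone. Origin: centre of its underside.
- tumbler1: The second such tumbler on the same tray; to be left alone.
- powder: Small capped bottle, 44 mm diameter, 100 mm high, standing on the board just right of the box, towards the back; to be left alone. Origin: centre of its underside.

How it is judged:
By the outcome, as a careful person would: the job done as asked, in the order asked, and still so for the second after the job is handed in, with the robot touching nothing.
Of tub0, tub1, tub2, tub3 only 2 to 3 are there at a start; the rules pass over those that are not, and their reading is None.
At some moment in a run one of tub0, tub1, tub2, tub3, striker may be knocked a few centimetres aside while the robot is not near it.
It also fails if it takes over 210 s, if anything falls off the work surface, if the arm or the gripper's body presses on something with over 40 N, if the wrist force passes 120 N, or if a joint passes its speed limit or range.

## Working session

There is one attempt and no reset: what is moved stays moved. The work goes in short steps, Python scripts to look and compute and a tool call to move; the robot and the scene stay as the last step left them, time stands still between calls to the robot, and variables do not carry over. Pictures are saved under pics/ and viewed, at most 14 in all, crops included, and the job is handed in when it is done.

Besides the shell and the picture viewer there is one more tool, called as name([rows], argument=value, ...), one row to a line, values as JSON. apply_moves: Moves the arm, as the interface text tells. Its arguments: {"type":"object","properties":{"steps":{"type":"array","items":{"type":"array"}},"squeeze":{"type":"number"}},"required":["steps"]}

```bash
mkdir -p pics; ls; cat > h.py <<'E'
import numpy as np, cv2
from scipy.spatial.transform import Rotation as R
from bench import get_state, read_camera, finish_job, pinch_z
def cam(n):
    c=read_camera(n); c['R']=cv2.Rodrigues(np.array(c['rvec'],float))[0]; c['t']=np.array(c['tvec'],float).ravel(); c['K']=np.array(c['camera_matrix'],float)
    c['f']=c['frame'][:,:,::-1].copy(); return c
def ray(c,u,v,z):
    o=-c['R'].T@c['t']; d=c['R'].T@np.linalg.solve(c['K'],[u,v,1.]); return o+d*(z-o[2])/d[2]
def proj(c,p):
    q=c['K']@(c['R']@np.array(p,float)+c['t']); return q[:2]/q[2]
E
python3 - <<'E'
from h import *
for n in('scene','top'):
    c=cam(n); cv2.imwrite(f'pics/{n}0.png',cv2.resize(c['f'],(800,600),interpolation=cv2.INTER_CUBIC)); print(n,-c['R'].T@c['t'],c['R'][2],c['K'][0,0])
s=get_state(); print(s,pinch_z)
E
```

```text
pics
scene [ 1.17544485 -0.31230522  0.70854853] [-0.63803299  0.31197681 -0.70397753] 436.4687237016502
top [ 0.54434209 -0.03920287  0.9898959 ] [ 0.02601955  0.01723791 -0.9995128 ] 468.5156557473846
{'time_s': 0.1, 'joint_positions': array([-1.33388486e+00,  2.64675263e-01,  1.60524208e+00, -3.90618795e-05,
        1.27372350e+00, -3.69389041e-02]), 'dq': array([ 4.67254468e-04, -1.41257317e-04, -1.60405741e-03,  5.06192436e-04,
        6.68311142e-04, -5.95139797e-05]), 'effort': array([-1.03266971e-04, -5.16706395e+01, -3.68589449e+01, -9.35982598e-05,
        6.29660572e-03,  9.38133496e-06]), 'tool_pos': array([ 0.18235032, -0.64920684,  0.23008575]), 'eef_rot': array([-1.01711386e-03,  9.90639081e-01,  1.36503338e-01, -1.20800972e-04]), 'force': array([-0.07949318, -0.39684765, -0.29785827]), 'wrist_torque': array([-0.03077432, -0.05277083, -0.01601547]), 'grip_force': 0.0, 'gripper_width': 0.08592635558852586} 0.0187
```

View pics/scene0.png

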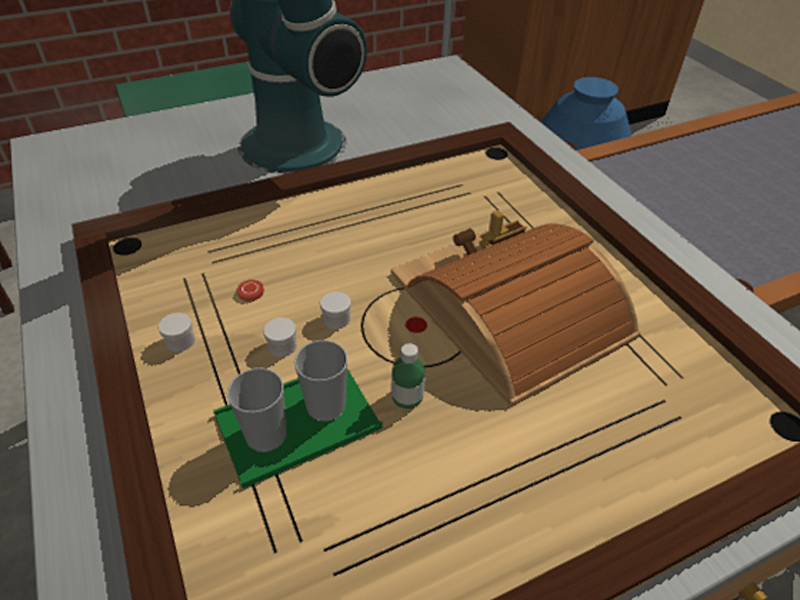

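View pics/top0.png

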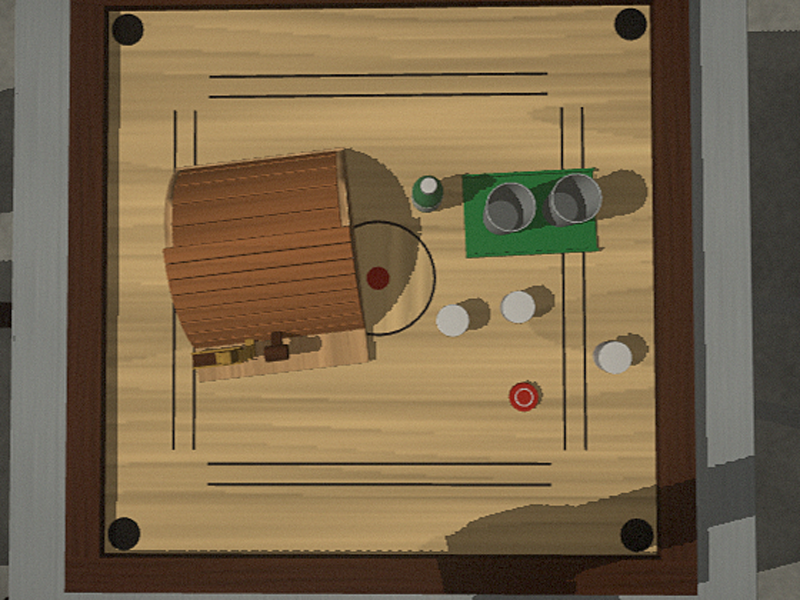

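Scene image: three white tubs, the red striker, box with pull (465,240) and bolt (495,230), bottle (408,375) and tumblers. Top image: tubs at (452,320), (518,306), (614,357), striker (524,397), pull near (276,352), and bolt near (225,355), box yaw about +0.13.

```bash
cat >> h.py <<'E'
def items(c):
    h=cv2.cvtColor(c['f'],cv2.COLOR_BGR2HSV); out=[]
    w=cv2.inRange(h,(0,0,150),(179,45,255)); r=cv2.inRange(h,(0,150,110),(6,255,255))|cv2.inRange(h,(174,150,110),(179,255,255))
    for m,z,k in((w,.050,'tub'),(r,.022,'str')):
        m=cv2.morphologyEx(m,cv2.MORPH_OPEN,np.ones((3,3)))if k=='tub' else cv2.morphologyEx(m,cv2.MORPH_CLOSE,np.ones((5,5)))
        for q in cv2.findContours(m,cv2.RETR_EXTERNAL,cv2.CHAIN_APPROX_NONE)[0]:
            a=cv2.contourArea(q)
            if 150<a<900:
                (u,v),rad=cv2.minEnclosingCircle(q); M=cv2.moments(q); u,v=M['m10']/M['m00'],M['m01']/M['m00']
                p=ray(c,u,v,z)
                if .25<p[0]<1.1: out.append((k,round(u),round(v),int(a),round(rad,1),np.round(p[:2],4)))
    return out
E
python3 - <<'E'
from h import *
c=cam('top')
for i in items(c): print(*i)
a=cv2.resize(c['f'][220:280,110:280],(800,282),interpolation=cv2.INTER_CUBIC)
s=cam('scene'); b=cv2.resize(s['f'][135:205,260:430],(800,329),interpolation=cv2.INTER_CUBIC)[:318]
cv2.imwrite('pics/z1.png',np.vstack([a,b]))
E
```

```text
tub 430 250 361 11.3 [ 0.485  -0.3317]
tub 316 224 349 11.1 [ 0.5375 -0.1058]
tub 362 215 359 11.3 [ 0.556  -0.1979]
str 366 278 281 10.1 [ 0.4268 -0.2094]
```

View pics/z1.png

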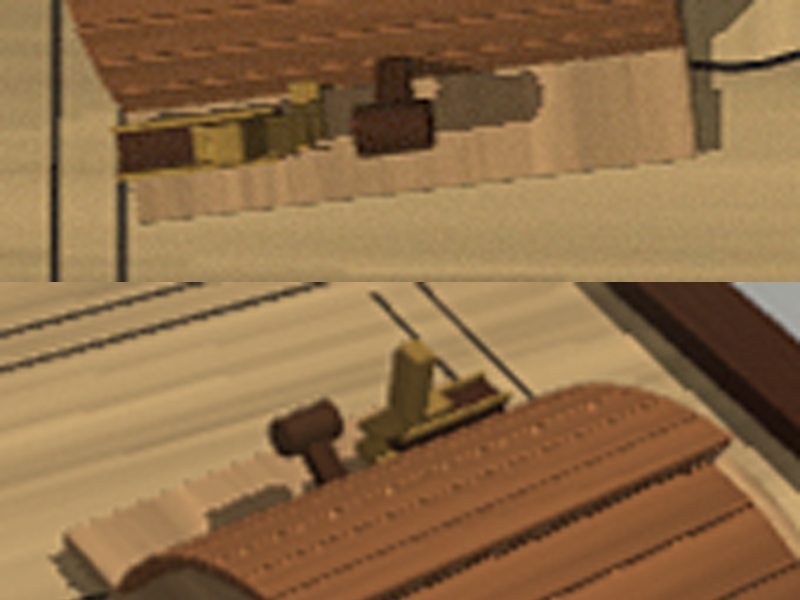

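Top crop: pull centre (394,127), grip top face about (219,143), sill's front corners (140,222) and (695,157). Scene crop: pull centre (307,428), grip top (416,346).

```bash
python3 - <<'E'
from h import *
c=cam('top');s=cam('scene');k=800/170
T=lambda x,y:(110+x/k,220+y/k); S=lambda x,y:(260+x/k,135+(y-282)/k)
def tri(a,b):
    A=[];
    P=[m['K']@np.c_[m['R'],m['t']] for m in(c,s)]
    X=cv2.triangulatePoints(P[0],P[1],np.array(a,float),np.array(b,float)).ravel(); return X[:3]/X[3]
print('pull',tri(T(394,127),S(307,428)),ray(c,*T(394,127),.059))
print('grip',tri(T(219,143),S(414,347)),ray(c,*T(219,143),.086),ray(s,*S(414,347),.086))
for z in(.03,.045):
  L=ray(c,*T(140,222),z);Q=ray(c,*T(695,157),z); print('sill',L,Q,np.linalg.norm(L-Q),np.arctan2(-(L-Q)[0],(L-Q)[1]))
E
```

```text
pull [0.49263342 0.14013691 0.05649977] [0.49229187 0.13871128 0.059     ]
grip [0.4867514  0.2055293  0.08342234] [0.4873723  0.20569444 0.086     ] [0.48929728 0.20227431 0.086     ]
sill [0.44950052 0.2553654  0.03      ] [0.47740455 0.01295145 0.03      ] 0.2440146656944427 0.11460462565778314
sill [0.45098258 0.25076227 0.045     ] [0.47845056 0.01213645 0.045     ] 0.24020152307090997 0.11460462565778322
```

```bash
cat >> h.py <<'E'
O=np.array([.6465,.1572,.012]); YAW=.12
def W(b): # box mm -> world m
    b=np.array(b,float)/1e3; c,s=np.cos(YAW),np.sin(YAW); return O+[c*b[0]-s*b[1],s*b[0]+c*b[1],b[2]]
def B(w):
    d=np.array(w)-O; c,s=np.cos(YAW),np.sin(YAW); return np.array([c*d[0]+s*d[1],-s*d[0]+c*d[1],d[2]])*1e3
def st():
    s=get_state(); q=s['eef_rot']; r=R.from_quat([q[1],q[2],q[3],q[0]]); X=r.as_matrix(); th=np.arctan2(X[1,0],X[0,0])
    print('t%.1f'%s['time_s'],'tcp',np.round(s['tool_pos'],4),'box',np.round(B(s['tool_pos']),1),'th-yaw %.3f'%(th-YAW),'tilt',np.round(X[:2,2],4),'w%.4f g%.1f'%(s['gripper_width'],s['grip_force']),'F',np.round(s['force'],1))
    return s,th
def plan(pts,th): # box-frame mm waypoints -> tool shifts, tool down, heading th(world)
    p=get_state()['tool_pos']; x=np.array([np.cos(th),np.sin(th),0]);y=np.array([np.sin(th),-np.cos(th),0])
    for b in pts:
        w=W(b); d=(w-p)*1e3; print(b,'->',np.round([d@x,d@y,-d[2]],1)); p=w
E
python3 - <<'E'
from h import *
st(); print(B([.5375,-.1058,.05]),B([.556,-.1979,.05]),B([.485,-.3317,.05]),B([.4268,-.2094,.05]))
plan([(-220,-400,219),(-153,60,130),(-153,60,46)],YAW)
E
```

```text
t0.3 tcp [ 0.1824 -0.6496  0.2308] box [-557.3 -745.5  218.8] th-yaw 0.154 tilt [-0.0002  0.0008] w0.0860 g0.0 F [-0.2  0.7  0.4]
[-139.70045183 -248.06004064   38.        ] [-132.35898635 -341.71239183   38.        ] [-218.86589283 -466.05062059   38.        ] [-262.00655249 -337.66287396   38.        ]
(-220, -400, 219) -> [ 3.373e+02 -3.455e+02 -2.000e-01]
(-153, 60, 130) -> [  67. -460.   89.]
(-153, 60, 46) -> [ 0.  0. 84.]
```

apply_moves([
  [[0,0,0],[0,0,0.077],-0.1],
  [[0,0,0],[0,0,0.077],-0.1],
  [[28,-28,0],[0,0,0],-0.1],
  [[28,-28,0],[0,0,0],-0.1],
  [[28,-28,0],[0,0,0],-0.1],
  [[28,-28,0],[0,0,0],-0.1],
  [[28,-28,0],[0,0,0],-0.1],
  [[28,-28,0],[0,0,0],-0.1],
], squeeze=40)

```text
time_s: 0.97
tool_pos: [0.33, -0.4614, 0.2313]
eef_rot: [0.0, 0.998, 0.06, 0.0]
force: [1.2, 0.2, 0.0]
gripper_width: 0.0384
grip_force: 0.0
```

apply_moves([
  [[28,-28,0],[0,0,0],-0.1],
  [[28,-28,0],[0,0,0],-0.1],
  [[28,-28,0],[0,0,0],-0.1],
  [[28,-28,0],[0,0,0],-0.1],
  [[28,-28,0],[0,0,0],-0.1],
  [[28,-28,0],[0,0,0],-0.1],
  [[6,-38,0],[0,0,0],-0.1],
  [[6,-38,0],[0,0,0],-0.1],
])

```text
time_s: 1.63
tool_pos: [0.4798, -0.1976, 0.2313]
eef_rot: [0.0, 0.998, 0.06, 0.0]
force: [0.6, -0.2, -0.9]
gripper_width: 0.0382
grip_force: 0.0
```

apply_moves([
  [[6,-40,8],[0,0,0],-0.1],
  [[6,-40,8],[0,0,0],-0.1],
  [[6,-40,8],[0,0,0],-0.1],
  [[6,-40,8],[0,0,0],-0.1],
  [[6,-40,8],[0,0,0],-0.1],
  [[6,-40,8],[0,0,0],-0.1],
  [[6,-40,8],[0,0,0],-0.1],
  [[0,0,0],[0,0,0],-0.1],
])

```text
time_s: 2.3
tool_pos: [0.4856, 0.09, 0.1739]
eef_rot: [-0.002, 0.998, 0.063, -0.001]
force: [-1.1, -0.8, -0.1]
gripper_width: 0.0384
grip_force: 0.0
```

```bash
python3 - <<'E'
from h import *
st();plan([(-153,60,110),(-153,60,46)],YAW)
E
```

```text
t2.3 tcp [0.4856 0.09   0.1739] box [-167.8  -47.5  161.9] th-yaw 0.006 tilt [-0.0021  0.003 ] w0.0384 g0.0 F [-1.1 -0.8 -0.1]
(-153, 60, 110) -> [  14.8 -107.5   51.9]
(-153, 60, 46) -> [ 0.  0. 64.]
```

apply_moves([
  [[5,-36,10],[0,0,0],-0.1],
  [[5,-36,10],[0,0,0],-0.1],
  [[5,-36,10],[0,0,0],-0.1],
  [[0,0,10],[0,0,0],-0.1],
  [[0,0,12],[0,0,0],-0.1],
  [[0,0,0],[0,0,0],-0.1],
])

```text
time_s: 2.8
tool_pos: [0.487, 0.1918, 0.1204]
eef_rot: [0.001, 0.998, 0.06, -0.002]
force: [-0.4, -0.0, -0.1]
gripper_width: 0.0384
grip_force: 0.0
```

```bash
python3 - <<'E'
from h import *
st();plan([(-153,61,46)],YAW)
s=cam('scene');c=cam('top'); a=cv2.resize(s['f'][85:195,270:430],(640,440),interpolation=cv2.INTER_CUBIC)
cv2.imwrite('pics/g1.png',a)
E
```

```text
t2.8 tcp [0.487  0.1918 0.1204] box [-154.3   53.4  108.4] th-yaw 0.001 tilt [-0.0047 -0.0022] w0.0384 g0.0 F [-0.4 -0.  -0.1]
(-153, 61, 46) -> [ 1.3 -7.6 62.4]
```

View pics/g1.png

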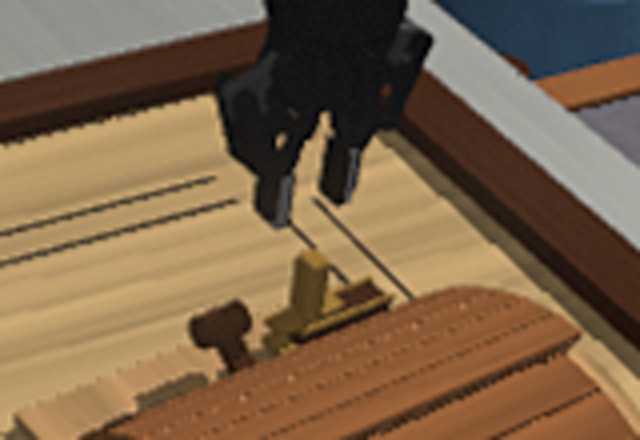

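The open fingers (275,215) and (338,190) hang over the grip (310,260) as expected; descending.

apply_moves([
  [[1,-2,10],[0,0,0],-0.1],
  [[0,0,0],[0,0,0],-0.1],
  [[0,0,0],[0,0,0],-0.1],
])

```text
time_s: 3.15
tool_pos: [0.4896, 0.194, 0.113]
eef_rot: [0.0, 0.998, 0.059, -0.0]
force: [-0.7, 1.1, 0.3]
gripper_width: 0.0383
grip_force: 0.0
```

```bash
python3 - <<'E'
from h import *
st();plan([(-153,61,46)],YAW)
E
```

```text
t3.1 tcp [0.4896 0.194  0.113 ] box [-151.3   55.4  101. ] th-yaw -0.002 tilt [-0.0007 -0.0002] w0.0383 g0.0 F [-0.7  1.1  0.3]
(-153, 61, 46) -> [-1.7 -5.6 55. ]
```

apply_moves([
  [[-1.5,-6,15],[0,0,0],-0.1],
  [[0,0,15],[0,0,0],-0.1],
  [[0,0,15],[0,0,0],-0.1],
  [[0,0,10],[0,0,0],-0.1],
  [[0,0,0],[0,0,0],-0.6],
  [[0,0,0],[0,0,0],-1],
  [[0,0,0],[0,0,0],-1],
  [[0,0,0],[0,0,0],-1],
], squeeze=30)

```text
time_s: 3.82
tool_pos: [0.4869, 0.2005, 0.058]
eef_rot: [0.0, 0.998, 0.06, -0.001]
force: [-0.4, 0.5, -7.4]
gripper_width: 0.015
grip_force: 32.6
```

```bash
python3 - <<'E'
from h import *
st()
E
```

```text
t3.8 tcp [0.4869 0.2005 0.058 ] box [-153.3   62.1   46. ] th-yaw -0.000 tilt [-0.0012 -0.0003] w0.0150 g32.6 F [-0.4  0.5 -7.4]
```

apply_moves([
  [[0,-5,0],[0,0,0],-1],
  [[0,-6,0],[0,0,0],-1],
  [[0,-6,0],[0,0,0],-1],
  [[0,-6,0],[0,0,0],-1],
  [[0,-6,0],[0,0,0],-1],
  [[0,-6,0],[0,0,0],-1],
  [[0,-5,0],[0,0,0],-1],
  [[0,-1,0],[0,0,0],-1],
])

```text
time_s: 4.48
tool_pos: [0.4824, 0.2395, 0.058]
eef_rot: [0.003, 0.998, 0.061, -0.001]
force: [1.5, -14.8, -4.5]
gripper_width: 0.0156
grip_force: 32.9
```

apply_moves([
  [[0,0,0],[0,0,0],-1],
  [[0,0,0],[0,0,0],-1],
])

```text
time_s: 4.65
tool_pos: [0.4824, 0.2394, 0.058]
eef_rot: [0.002, 0.998, 0.061, -0.001]
force: [0.6, -11.7, -5.7]
gripper_width: 0.0155
grip_force: 32.8
```

```bash
python3 - <<'E'
from h import *
st()
E
```

```text
t4.7 tcp [0.4824 0.2394 0.058 ] box [-153.1  101.2   46. ] th-yaw 0.001 tilt [-0.0008 -0.0045] w0.0155 g32.8 F [  0.6 -11.7  -5.7]
```

```bash
sed -i 's/^O=.*/O=np.array([.6464,.1582,.012]); YAW=.12/' h.py; python3 - <<'E'
from h import *
plan([(-155.2,0,115),(-155.2,0,34)],YAW)
E
```

```text
(-155.2, 0, 115) -> [ -2.1 100.2 -69. ]
(-155.2, 0, 34) -> [ 0.  0. 81.]
```

apply_moves([
  [[0,0,0],[0,0,0],-0.1],
  [[0,0,0],[0,0,0],-0.1],
  [[0,0,0],[0,0,0],-0.1],
  [[0,0,-23],[0,0,0],-0.1],
  [[0,0,-23],[0,0,0],-0.1],
  [[0,0,-23],[0,0,0],-0.1],
  [[0,0,0],[0,0,0],-0.1],
])

```text
time_s: 5.23
tool_pos: [0.4873, 0.2442, 0.1341]
eef_rot: [-0.002, 0.998, 0.06, 0.006]
force: [0.7, -0.2, 1.4]
gripper_width: 0.0386
grip_force: 0.0
```

apply_moves([
  [[0,25,0],[0,0,0],-0.1],
  [[0,25,0],[0,0,0],-0.1],
  [[0,25,0],[0,0,0],-0.1],
  [[0,25,0],[0,0,0],-0.1],
  [[0,0,10],[0,0,0],-0.1],
  [[0,0,0],[0,0,0],-0.1],
  [[0,0,0],[0,0,0],-0.1],
])

```text
time_s: 5.82
tool_pos: [0.4944, 0.1426, 0.1169]
eef_rot: [-0.0, 0.998, 0.06, -0.0]
force: [-0.2, -0.4, 0.5]
gripper_width: 0.0384
grip_force: 0.0
```

```bash
python3 - <<'E'
from h import *
st();plan([(-155.2,0,34)],YAW)
s=cam('scene');c=cam('top'); a=cv2.resize(s['f'][85:195,250:410],(640,440),interpolation=cv2.INTER_CUBIC)
cv2.imwrite('pics/g2.png',a)
E
```

```text
t5.8 tcp [0.4944 0.1426 0.1169] box [-152.8    2.7  104.9] th-yaw -0.001 tilt [-0.0006  0.0006] w0.0384 g0.0 F [-0.2 -0.4  0.5]
(-155.2, 0, 34) -> [-2.4  2.7 70.9]
```

View pics/g2.png

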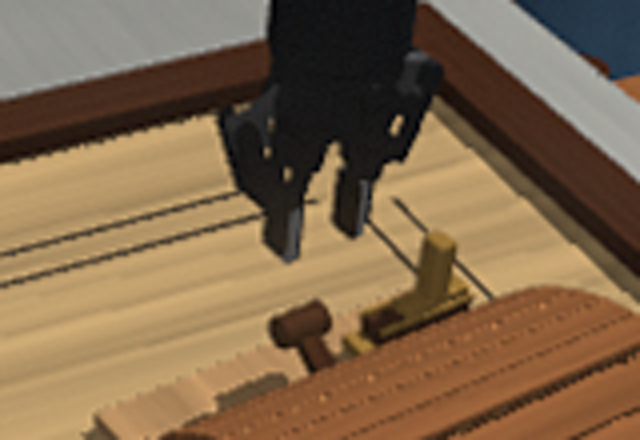

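The bolt grip (437,260) is drawn back; the pull is at (302,325) below the open fingers.

apply_moves([
  [[-2.5,3,15],[0,0,0],-0.1],
  [[0,0,15],[0,0,0],-0.1],
  [[0,0,12],[0,0,0],-0.1],
  [[0,0,10],[0,0,0],-0.1],
  [[0,0,10],[0,0,0],-0.1],
  [[0,0,9],[0,0,0],-0.1],
  [[0,0,0],[0,0,0],-0.1],
  [[0,0,0],[0,0,0],-0.1],
])

```text
time_s: 6.58
tool_pos: [0.492, 0.1389, 0.0456]
eef_rot: [0.0, 0.998, 0.06, -0.001]
force: [0.5, 0.4, -0.1]
gripper_width: 0.0387
grip_force: 0.0
```

```bash
python3 - <<'E'
from h import *
st()
E
```

```text
t6.6 tcp [0.492  0.1389 0.0456] box [-155.6   -0.7   33.6] th-yaw -0.000 tilt [-0.0014 -0.0003] w0.0387 g0.0 F [ 0.5  0.4 -0.1]
```

apply_moves([
  [[0,0,0],[0,0,0],-0.5],
  [[0,0,0],[0,0,0],-1],
  [[0,0,0],[0,0,0],-1],
  [[0,0,0],[0,0,0],-1],
], squeeze=30)

```text
time_s: 6.92
tool_pos: [0.4926, 0.1395, 0.0467]
eef_rot: [-0.001, 0.998, 0.06, 0.0]
force: [-1.5, 5.5, -1.9]
gripper_width: 0.0315
grip_force: 31.5
```

```bash
python3 - <<'E'
from h import *
st()
a=.5585+np.linspace(0,1.225,25); x=-183*np.cos(a); z=183*np.sin(a)
print(np.round(np.c_[np.diff(x),-np.diff(z)],1).tolist())
E
```

```text
t6.9 tcp [0.4926 0.1395 0.0467] box [-154.9   -0.2   34.7] th-yaw -0.001 tilt [0.0005 0.0011] w0.0315 g31.5 F [-1.5  5.5 -1.9]
[[5.1, -7.8], [5.5, -7.5], [5.9, -7.2], [6.3, -6.9], [6.6, -6.6], [6.9, -6.2], [7.3, -5.9], [7.5, -5.5], [7.8, -5.1], [8.1, -4.7], [8.3, -4.3], [8.5, -3.9], [8.7, -3.4], [8.9, -3.0], [9.0, -2.5], [9.1, -2.0], [9.2, -1.6], [9.3, -1.1], [9.3, -0.6], [9.3, -0.2], [9.3, 0.3], [9.3, 0.8], [9.3, 1.3], [9.2, 1.7]]
```

apply_moves([
  [[5.1,0,-7.8],[0,0,0],-1],
  [[5.5,0,-7.5],[0,0,0],-1],
  [[5.9,0,-7.2],[0,0,0],-1],
  [[6.3,0,-6.9],[0,0,0],-1],
  [[6.6,0,-6.6],[0,0,0],-1],
  [[6.9,0,-6.2],[0,0,0],-1],
  [[7.3,0,-5.9],[0,0,0],-1],
  [[7.5,0,-5.5],[0,0,0],-1],
])

```text
time_s: 7.58
tool_pos: [0.5422, 0.1452, 0.0994]
eef_rot: [-0.0, 0.998, 0.06, -0.001]
force: [-0.2, 4.8, -6.4]
gripper_width: 0.0313
grip_force: 30.2
```

```bash
python3 - <<'E'
from h import *
st(); a=.5585+1.225/3; print(-183*np.cos(a),-63+183*np.sin(a))
E
```

```text
t7.6 tcp [0.5422 0.1452 0.0994] box [-105.    -0.4   87.4] th-yaw -0.001 tilt [-0.0029  0.0003] w0.0313 g30.2 F [-0.2  4.8 -6.4]
-103.92731598886913 87.62573814375068
```

Tracking well; continue.

apply_moves([
  [[7.8,0,-5.1],[0,0,0],-1],
  [[8.1,0,-4.7],[0,0,0],-1],
  [[8.3,0,-4.3],[0,0,0],-1],
  [[8.5,0,-3.9],[0,0,0],-1],
  [[8.7,0,-3.4],[0,0,0],-1],
  [[8.9,0,-3.0],[0,0,0],-1],
  [[9.0,0,-2.5],[0,0,0],-1],
  [[9.1,0,-2.0],[0,0,0],-1],
])

```text
time_s: 8.25
tool_pos: [0.6112, 0.1532, 0.1291]
eef_rot: [0.0, 0.998, 0.06, -0.001]
force: [-4.0, 2.9, -1.1]
gripper_width: 0.0315
grip_force: 29.9
```

apply_moves([
  [[9.2,0,-1.6],[0,0,0],-1],
  [[9.3,0,-1.1],[0,0,0],-1],
  [[9.3,0,-0.6],[0,0,0],-1],
  [[9.3,0,-0.2],[0,0,0],-1],
  [[9.3,0,0.3],[0,0,0],-1],
  [[9.3,0,0.8],[0,0,0],-1],
  [[9.3,0,1.3],[0,0,0],-1],
  [[9.2,0,1.7],[0,0,0],-1],
])

```text
time_s: 8.92
tool_pos: [0.6867, 0.162, 0.129]
eef_rot: [0.0, 0.998, 0.06, 0.001]
force: [-2.2, 1.7, 3.1]
gripper_width: 0.0313
grip_force: 30.2
```

apply_moves([
  [[2,0,0],[0,0,0],-1],
  [[0,0,0],[0,0,0],-1],
  [[0,0,0],[0,0,0],-1],
])

```text
time_s: 9.17
tool_pos: [0.6883, 0.1621, 0.1287]
eef_rot: [0.0, 0.998, 0.06, 0.002]
force: [2.3, 1.5, 2.7]
gripper_width: 0.0314
grip_force: 30.0
```

```bash
python3 - <<'E'
from h import *
st(); a=.5585+1.22; print(-183*np.cos(a),-63+183*np.sin(a))
E
```

```text
t9.2 tcp [0.6883 0.1621 0.1287] box [ 42.1  -1.1 116.7] th-yaw -0.000 tilt [0.0031 0.0001] w0.0314 g30.0 F [2.3 1.5 2.7]
37.73706567021353 116.06678607324696
```

apply_moves([
  [[3,0,0.6],[0,0,0],-1],
  [[3,0,0.6],[0,0,0],-1],
  [[0,0,0],[0,0,0],-1],
  [[0,0,0],[0,0,0],-1],
])

```text
time_s: 9.5
tool_pos: [0.693, 0.1627, 0.1275]
eef_rot: [0.0, 0.998, 0.06, 0.001]
force: [1.1, 0.3, 4.8]
gripper_width: 0.0314
grip_force: 30.3
```

```bash
python3 - <<'E'
from h import *
st()
E
```

```text
t9.5 tcp [0.693  0.1627 0.1275] box [ 46.8  -1.1 115.5] th-yaw -0.000 tilt [ 0.0011 -0.0003] w0.0314 g30.3 F [1.1 0.3 4.8]
```

apply_moves([
  [[0,0,0],[0,0,0],-0.1],
  [[0,0,0],[0,0,0],-0.1],
  [[0,0,0],[0,0,0],-0.1],
  [[0,0,-30],[0,0,0],0.1],
  [[0,0,-30],[0,0,0],0.3],
  [[-20,35,0],[0,0,0],0.3],
  [[-20,35,0],[0,0,0],0.3],
  [[-20,35,0],[0,0,0],0.3],
])

```text
time_s: 10.17
tool_pos: [0.6453, 0.051, 0.1874]
eef_rot: [0.0, 0.998, 0.061, 0.001]
force: [0.5, -0.3, -0.3]
gripper_width: 0.0556
grip_force: 0.0
```

apply_moves([
  [[-20,35,0],[0,0,-0.12],0.3],
  [[-20,35,0],[0,0,-0.12],0.3],
  [[-20,35,0],[0,0,-0.12],0.3],
  [[-20,35,0],[0,0,-0.12],0.3],
  [[0,0,0],[0,0,-0.12],0.3],
  [[0,0,0],[0,0,-0.12],0.3],
  [[0,0,0],[0,0,-0.12],0.3],
  [[0,0,0],[0,0,-0.12],0.3],
])

```text
time_s: 10.83
tool_pos: [0.6103, -0.1044, 0.1863]
eef_rot: [-0.0, 0.857, 0.515, -0.0]
force: [-0.6, 1.0, 0.5]
gripper_width: 0.0556
grip_force: 0.0
```

```bash
python3 - <<'E'
from h import *
st();c=cam('top')
for i in items(c): print(*i)
cv2.imwrite('pics/t2.png',cv2.resize(c['f'][90:290,100:460],(792,440),interpolation=cv2.INTER_CUBIC))
for d in(1.1,1.22,1.3):
  a=.5585+d; print(d,(proj(c,W([-183*np.cos(a),0,-50+183*np.sin(a)]))-[100,90])*2.2)
E
```

```text
t10.8 tcp [ 0.6103 -0.1044  0.1863] box [ -67.3 -256.4  174.3] th-yaw 0.962 tilt [-0.0011  0.0001] w0.0556 g0.0 F [-0.6  1.   0.5]
tub 298 355 331 27.6 [ 0.2776 -0.0671]
tub 383 286 162 9.7 [ 0.4135 -0.2367]
tub 269 262 159 10.5 [ 0.4607 -0.0099]
tub 430 250 374 11.6 [ 0.4851 -0.3317]
tub 317 225 317 11.2 [ 0.5356 -0.1074]
tub 362 215 380 11.7 [ 0.5559 -0.1979]
tub 391 203 176 10.5 [ 0.5793 -0.2546]
str 366 277 268 10.0 [ 0.4275 -0.2084]
1.1 [161.03426402 145.10599139]
1.22 [158.90052188 119.7777373 ]
1.3 [157.93740936 103.6601256 ]
```

View pics/t2.png

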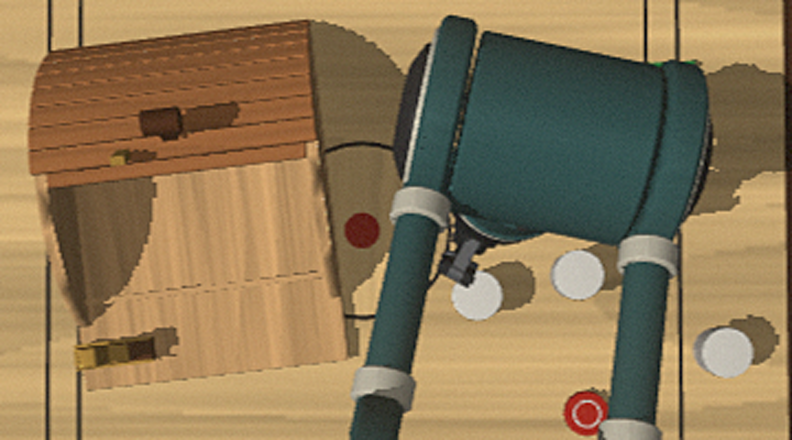

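The cover is fully open (pull at (160,122), 1.22 rad predicted at (159,120)), the bolt is drawn, tubs and striker unmoved.

```bash
python3 - <<'E'
from h import *
b=[B([x,y,.05]) for x,y in((.5373,-.1062),(.556,-.1979),(.485,-.3317),(.427,-.209))]
for i in b: print(np.round(i,1))
plan([(b[0][0],b[0][1],90),(b[0][0],b[0][1],8)],YAW+np.pi/2)
E
```

```text
[-140.  -249.4   38. ]
[-132.4 -342.7   38. ]
[-218.9 -467.1   38. ]
[-261.8 -338.3   38. ]
(np.float64(-139.96732977884707), np.float64(-249.43800150454118), 90) -> [  6.7 -72.8  84.3]
(np.float64(-139.96732977884707), np.float64(-249.43800150454118), 8) -> [ 0.  0. 82.]
```

apply_moves([
  [[0,0,0],[0,0,-0.122],0.6],
  [[0,0,0],[0,0,-0.122],0.6],
  [[0,0,0],[0,0,-0.122],0.6],
  [[0,0,0],[0,0,-0.122],0.6],
  [[0,0,0],[0,0,-0.121],0.6],
])

```text
time_s: 11.3
tool_pos: [0.6106, -0.1036, 0.1864]
eef_rot: [-0.0, 0.664, 0.748, -0.0]
force: [0.3, 0.7, -0.6]
gripper_width: 0.0681
grip_force: 0.0
```

apply_moves([
  [[3,-25,20],[0,0,0],0.6],
  [[3,-24,20],[0,0,0],0.6],
  [[0,-24,20],[0,0,0],0.6],
  [[0,0,20],[0,0,0],0.6],
  [[0,0,0],[0,0,0],0.6],
  [[0,0,0],[0,0,0],0.6],
])

```text
time_s: 11.8
tool_pos: [0.5366, -0.1059, 0.1059]
eef_rot: [-0.001, 0.666, 0.746, -0.001]
force: [0.8, -0.2, 0.8]
gripper_width: 0.0688
grip_force: 0.0
```

```bash
python3 - <<'E'
from h import *
st();plan([(-140,-249.4,8)],YAW+np.pi/2)
E
```

```text
t11.8 tcp [ 0.5366 -0.1059  0.1059] box [-140.6 -249.    93.9] th-yaw 1.565 tilt [-0.0026  0.0006] w0.0688 g0.0 F [ 0.8 -0.2  0.8]
(-140, -249.4, 8) -> [-0.4  0.6 85.9]
```

Descend, grip, lift to clear the box walls (TCP box z ≈ 140).

apply_moves([
  [[0,0,30],[0,0,0],0.6],
  [[0,0,30],[0,0,0],0.6],
  [[0,0,16],[0,0,0],0.6],
  [[0,0,10],[0,0,0],0.6],
  [[0,0,0],[0,0,0],0],
  [[0,0,0],[0,0,0],-0.5],
  [[0,0,0],[0,0,0],-0.5],
  [[0,0,0],[0,0,0],-0.5],
], squeeze=30)

```text
time_s: 12.47
tool_pos: [0.5396, -0.1066, 0.0228]
eef_rot: [0.002, 0.665, 0.747, 0.001]
force: [-0.1, 0.1, -1.2]
gripper_width: 0.0449
grip_force: 30.7
```

```bash
python3 - <<'E'
from h import *
s,th=st();plan([(-140,-249.4,150),(-54,-76,150),(-54,-76,21)],YAW+np.pi/2)
E
```

```text
t12.5 tcp [ 0.5396 -0.1066  0.0228] box [-137.7 -250.1   10.8] th-yaw 1.566 tilt [ 0.0033 -0.0008] w0.0449 g30.7 F [-0.1  0.1 -1.2]
(-140, -249.4, 150) -> [   0.7   -2.3 -139.2]
(-54, -76, 150) -> [173.4  86.   -0. ]
(-54, -76, 21) -> [  0.   0. 129.]
```

apply_moves([
  [[0,0,-15],[0,0,0],-0.5],
  [[0,0,-30],[0,0,0],-0.5],
  [[0,0,-35],[0,0,0],-0.5],
  [[0,0,-30],[0,0,0],-0.5],
  [[0,0,-20],[0,0,0],-0.5],
  [[24,12,0],[0,0,0],-0.5],
  [[30,15,0],[0,0,0],-0.5],
  [[30,15,0],[0,0,0],-0.5],
])

```text
time_s: 13.13
tool_pos: [0.5712, -0.0176, 0.1537]
eef_rot: [0.002, 0.666, 0.746, 0.001]
force: [0.7, -0.3, -0.5]
gripper_width: 0.0451
grip_force: 31.0
```

apply_moves([
  [[30,15,0],[0,0,0],-0.5],
  [[30,14,0],[0,0,0],-0.5],
  [[30,13,0],[0,0,0],-0.5],
  [[0,0,0],[0,0,0],-0.5],
  [[0,0,0],[0,0,0],-0.5],
])

```text
time_s: 13.55
tool_pos: [0.6019, 0.0781, 0.1522]
eef_rot: [0.001, 0.664, 0.748, 0.001]
force: [0.6, -0.6, -0.9]
gripper_width: 0.0454
grip_force: 31.0
```

```bash
python3 - <<'E'
from h import *
s,th=st();plan([(-54,-76,60),(-54,-76,23)],YAW+np.pi/2)
E
```

```text
t13.6 tcp [0.6019 0.0781 0.1522] box [-53.7 -74.2 140.2] th-yaw 1.570 tilt [0.002  0.0001] w0.0454 g31.0 F [ 0.6 -0.6 -0.9]
(-54, -76, 60) -> [-1.8 -0.3 80.2]
(-54, -76, 23) -> [ 0.  0. 37.]
```

apply_moves([
  [[-1,0,30],[0,0,0],-0.5],
  [[-1,0,30],[0,0,0],-0.5],
  [[0,0,25],[0,0,0],-0.5],
  [[0,0,15],[0,0,0],-0.5],
  [[0,0,10],[0,0,0],-0.5],
  [[0,0,6],[0,0,0],-0.5],
  [[0,0,0],[0,0,0],-0.5],
  [[0,0,0],[0,0,0],-0.5],
])

```text
time_s: 14.22
tool_pos: [0.5955, 0.0727, 0.034]
eef_rot: [-0.004, 0.665, 0.746, -0.004]
force: [-14.9, -2.0, 3.9]
gripper_width: 0.0448
grip_force: 37.1
```

```bash
python3 - <<'E'
from h import *
s,th=st()
E
```

```text
t14.2 tcp [0.5955 0.0727 0.034 ] box [-60.8 -78.8  22. ] th-yaw 1.565 tilt [-0.0114 -0.0014] w0.0448 g37.1 F [-14.9  -2.    3.9]
```

apply_moves([
  [[0,-4,-1],[0,0,0],-0.5],
  [[0,-4,0],[0,0,0],-0.5],
  [[0,0,0],[0,0,0],-0.5],
])

```text
time_s: 14.47
tool_pos: [0.5934, 0.0727, 0.0368]
eef_rot: [0.001, 0.665, 0.747, 0.0]
force: [-0.3, 0.4, -0.7]
gripper_width: 0.045
grip_force: 36.9
```

```bash
python3 - <<'E'
from h import *
s,th=st()
c=cam('scene');cv2.imwrite('pics/s3.png',cv2.resize(c['f'][80:300,220:480],(780,660))[:600])
E
```

```text
t14.5 tcp [0.5934 0.0727 0.0368] box [-62.8 -78.6  24.8] th-yaw 1.566 tilt [ 0.0013 -0.0001] w0.0450 g36.9 F [-0.3  0.4 -0.7]
```

View pics/s3.png

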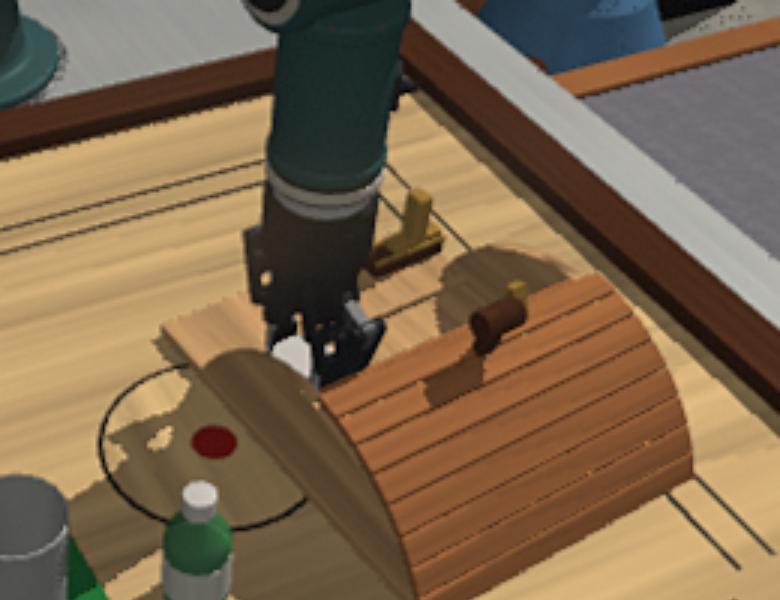

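The tub (white cap at (293,355)) is in the box's right side, with the knuckle close to the shell's edge; lowering 2 mm and opening just a little.

apply_moves([
  [[0,0,1],[0,0,0],-0.5],
  [[0,-1,1],[0,0,0],-0.5],
  [[0,0,0],[0,0,0],0.2],
  [[0,0,0],[0,0,0],0.2],
  [[0,0,0],[0,0,0],0.2],
  [[0,0,-10],[0,0,0],0.2],
  [[0,0,-15],[0,0,0],0.2],
])

```text
time_s: 15.1
tool_pos: [0.5908, 0.0733, 0.0579]
eef_rot: [-0.001, 0.665, 0.747, -0.001]
force: [1.1, -0.0, -0.1]
gripper_width: 0.0516
grip_force: 0.0
```

apply_moves([
  [[0,0,-20],[0,0,0],0.2],
  [[0,0,-30],[0,0,0],0.3],
  [[0,0,-30],[0,0,0],0.6],
  [[-35,-10,0],[0,0,0],0.6],
  [[-35,-10,0],[0,0,0],0.6],
  [[-35,-10,0],[0,0,0],0.6],
  [[-35,-10,0],[0,0,0],0.6],
  [[0,0,0],[0,0,0],0.6],
])

```text
time_s: 15.77
tool_pos: [0.5682, -0.0757, 0.1402]
eef_rot: [0.001, 0.666, 0.746, -0.001]
force: [0.0, -0.1, -0.1]
gripper_width: 0.0685
grip_force: 0.0
```

```bash
python3 - <<'E'
from h import *
st();c=cam('top')
for i in items(c): print(*i,np.round(B([*i[5],0]),1))
cv2.imwrite('pics/t3.png',cv2.resize(c['f'][90:290,100:460],(792,440),interpolation=cv2.INTER_CUBIC))
plan([(-132.4,-342.7,80),(-132.4,-342.7,10)],YAW+np.pi/2)
E
```

```text
t15.8 tcp [ 0.5682 -0.0757  0.1402] box [-105.6 -222.9  128.2] th-yaw 1.563 tilt [ 0.0008 -0.003 ] w0.0685 g0.0 F [ 0.  -0.1 -0.1]
tub 430 250 372 11.6 [ 0.4851 -0.3317] [-218.8 -467.1  -12. ]
tub 226 197 360 11.2 [0.5928 0.0748] [-63.2 -76.4 -12. ]
str 370 278 158 9.6 [ 0.4263 -0.217 ] [-263.4 -346.2  -12. ]
(-132.4, -342.7, 80) -> [-122.2  -27.5   48. ]
(-132.4, -342.7, 10) -> [ 0.  0. 70.]
```

View pics/t3.png

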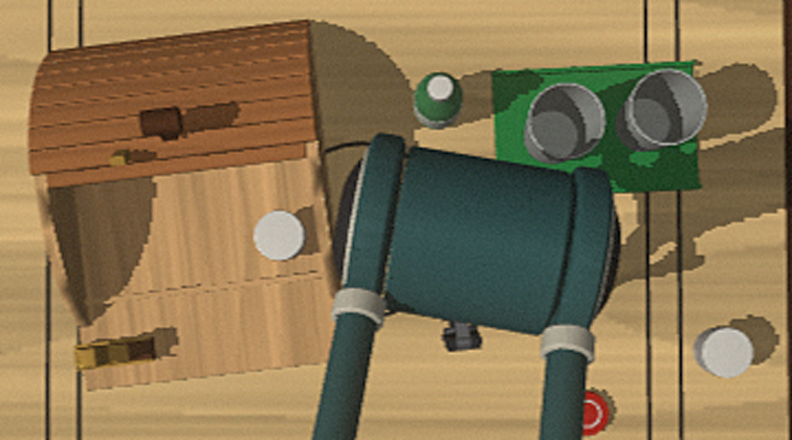

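The first tub stands upright in the box (280,235); tub C at (725,352) and striker unmoved; the middle tub is hidden by the arm, so I take C next.

apply_moves([
  [[-35,-16,0],[0,0,0],0.6],
  [[-35,-16,0],[0,0,0],0.6],
  [[-35,-16,0],[0,0,0],0.6],
  [[-35,-16,0],[0,0,0],0.6],
  [[-35,-16,10],[0,0,0],0.6],
  [[-35,-16,20],[0,0,0],0.6],
  [[-34,-17,20],[0,0,0],0.6],
  [[0,0,0],[0,0,0],0.6],
])

```text
time_s: 16.48
tool_pos: [0.4823, -0.3264, 0.0873]
eef_rot: [-0.002, 0.666, 0.746, -0.001]
force: [-1.0, 0.2, -0.9]
gripper_width: 0.0682
grip_force: 0.0
```

apply_moves([
  [[0,0,0],[0,0,0],0.6],
  [[0,0,0],[0,0,0],0.6],
])

```text
time_s: 16.65
tool_pos: [0.4862, -0.3226, 0.0907]
eef_rot: [-0.0, 0.665, 0.747, 0.0]
force: [0.2, 0.6, 0.4]
gripper_width: 0.0682
grip_force: 0.0
```

```bash
python3 - <<'E'
from h import *
st();c=cam('top')
for i in items(c): print(*i,np.round(B([*i[5],0]),1))
plan([(-218.8,-467.1,10)],YAW+np.pi/2)
E
```

```text
t16.6 tcp [ 0.4862 -0.3226  0.0907] box [-216.6 -458.1   78.7] th-yaw 1.566 tilt [0.0003 0.0007] w0.0682 g0.0 F [0.2 0.6 0.4]
tub 427 250 250 10.6 [ 0.4849 -0.3259] [-218.3 -461.3  -12. ]
tub 362 215 359 11.4 [ 0.556  -0.1978] [-132.4 -342.6  -12. ]
tub 226 197 349 11.1 [0.5929 0.0752] [-63.1 -76.  -12. ]
str 366 278 282 10.1 [ 0.4267 -0.2095] [-262.1 -338.8  -12. ]
(-218.8, -467.1, 10) -> [-9.1 -2.8 69.1]
```

apply_moves([
  [[-9,-2.5,20],[0,0,0],0.6],
  [[0,0,20],[0,0,0],0.6],
  [[0,0,17],[0,0,0],0.6],
  [[0,0,12],[0,0,0],0.6],
  [[0,0,0],[0,0,0],0],
  [[0,0,0],[0,0,0],-0.5],
  [[0,0,0],[0,0,0],-0.5],
  [[0,0,0],[0,0,0],-0.5],
], squeeze=30)

```text
time_s: 17.37
tool_pos: [0.4854, -0.3328, 0.0228]
eef_rot: [0.001, 0.665, 0.747, 0.0]
force: [1.2, 0.5, -0.9]
gripper_width: 0.0448
grip_force: 30.8
```

```bash
python3 - <<'E'
from h import *
st()
plan([(-64,76,145)],YAW+np.pi/2)
E
```

```text
t17.4 tcp [ 0.4854 -0.3328  0.0228] box [-218.6 -468.2   10.8] th-yaw 1.567 tilt [ 0.002  -0.0015] w0.0448 g30.8 F [ 1.2  0.5 -0.9]
(-64, 76, 145) -> [ 544.2  154.6 -134.2]
```

apply_moves([
  [[0,0,-15],[0,0,0],-0.5],
  [[0,0,-30],[0,0,0],-0.5],
  [[0,0,-35],[0,0,0],-0.5],
  [[0,0,-32],[0,0,0],-0.5],
  [[0,0,-22],[0,0,0],-0.5],
  [[24,7,0],[0,0,0],-0.5],
  [[34,10,0],[0,0,0],-0.5],
  [[36,10,0],[0,0,0],-0.5],
])

```text
time_s: 18.03
tool_pos: [0.5013, -0.2365, 0.1579]
eef_rot: [0.002, 0.666, 0.746, 0.001]
force: [1.0, 1.6, -1.2]
gripper_width: 0.0453
grip_force: 31.0
```

apply_moves([
  [[36,10,0],[0,0,0],-0.5],
  [[36,10,0],[0,0,0],-0.5],
  [[36,10,0],[0,0,0],-0.5],
  [[36,10,0],[0,0,0],-0.5],
  [[36,10,0],[0,0,0],-0.5],
  [[36,10,0],[0,0,0],-0.5],
  [[36,10,0],[0,0,0],-0.5],
  [[36,10,0],[0,0,0],-0.5],
])

```text
time_s: 18.7
tool_pos: [0.5469, 0.0612, 0.1568]
eef_rot: [0.001, 0.665, 0.747, 0.001]
force: [-0.1, -0.7, -0.0]
gripper_width: 0.0448
grip_force: 31.0
```

apply_moves([
  [[36,10,0],[0,0,0],-0.5],
  [[36,10,0],[0,0,0],-0.5],
  [[36,10,0],[0,0,0],-0.5],
  [[24,8,0],[0,0,0],-0.5],
  [[20,9,0],[0,0,0],-0.5],
  [[0,0,0],[0,0,0],-0.5],
  [[0,0,0],[0,0,0],-0.5],
  [[0,0,0],[0,0,0],-0.5],
])

```text
time_s: 19.37
tool_pos: [0.5755, 0.2154, 0.1559]
eef_rot: [0.0, 0.665, 0.747, 0.0]
force: [-0.4, -0.7, 1.1]
gripper_width: 0.0451
grip_force: 31.0
```

```bash
python3 - <<'E'
from h import *
st()
plan([(-64,76,145),(-64,76,23)],YAW+np.pi/2)
E
```

```text
t19.4 tcp [0.5755 0.2154 0.1559] box [-63.6  65.3 143.9] th-yaw 1.567 tilt [ 0.0005 -0.0004] w0.0451 g31.0 F [-0.4 -0.7  1.1]
(-64, 76, 145) -> [10.7 -0.4 -1.1]
(-64, 76, 23) -> [  0.   0. 122.]
```

apply_moves([
  [[11,-0.5,10],[0,0,0],-0.5],
  [[0,0,30],[0,0,0],-0.5],
  [[0,0,30],[0,0,0],-0.5],
  [[0,0,22],[0,0,0],-0.5],
  [[0,0,14],[0,0,0],-0.5],
  [[0,0,10],[0,0,0],-0.5],
  [[0,0,4],[0,0,0],-0.5],
  [[0,0,0],[0,0,0],-0.5],
])

```text
time_s: 20.03
tool_pos: [0.5736, 0.2263, 0.0351]
eef_rot: [-0.0, 0.665, 0.747, -0.0]
force: [0.1, 0.3, -0.6]
gripper_width: 0.045
grip_force: 31.1
```

```bash
python3 - <<'E'
from h import *
st()
E
```

```text
t20.0 tcp [0.5736 0.2263 0.0351] box [-64.1  76.3  23.1] th-yaw 1.566 tilt [-0.0008 -0.0002] w0.0450 g31.1 F [ 0.1  0.3 -0.6]
```

Clean. Release, lift, and go back for tub B at (-132.4,-342.6).

apply_moves([
  [[0,0,0.5],[0,0,0],-0.5],
  [[0,0,0],[0,0,0],0.2],
  [[0,0,0],[0,0,0],0.2],
  [[0,0,0],[0,0,0],0.2],
  [[0,0,-10],[0,0,0],0.2],
  [[0,0,-20],[0,0,0],0.2],
  [[0,0,-30],[0,0,0],0.2],
  [[0,0,-40],[0,0,0],0.4],
])

```text
time_s: 20.7
tool_pos: [0.5713, 0.2258, 0.1336]
eef_rot: [-0.001, 0.665, 0.747, -0.003]
force: [0.5, 0.9, -1.0]
gripper_width: 0.0598
grip_force: 0.0
```

apply_moves([
  [[-30,-5,-10],[0,0,0],0.6],
  [[-38,-6,0],[0,0,0],0.6],
  [[-38,-6,0],[0,0,0],0.6],
  [[-38,-6,0],[0,0,0],0.6],
  [[-38,-6,0],[0,0,0],0.6],
  [[-38,-6,0],[0,0,0],0.6],
  [[-38,-6,0],[0,0,0],0.6],
  [[-38,-6,0],[0,0,0],0.6],
])

```text
time_s: 21.37
tool_pos: [0.5612, -0.0746, 0.1463]
eef_rot: [0.001, 0.665, 0.747, 0.001]
force: [0.4, 0.7, 0.1]
gripper_width: 0.0683
grip_force: 0.0
```

apply_moves([
  [[-38,-6,0],[0,0,0],0.6],
  [[-38,-6,0],[0,0,0],0.6],
  [[-38,-6,10],[0,0,0],0.6],
  [[-14,0,10],[0,0,0],0.6],
  [[0,0,0],[0,0,0],0.6],
  [[0,0,0],[0,0,0],0.6],
  [[0,0,0],[0,0,0],0.6],
])

```text
time_s: 21.95
tool_pos: [0.5582, -0.201, 0.1252]
eef_rot: [-0.0, 0.665, 0.747, 0.0]
force: [-0.3, 0.9, 1.2]
gripper_width: 0.0683
grip_force: 0.0
```

```bash
python3 - <<'E'
from h import *
st();c=cam('top')
for i in items(c): print(*i,np.round(B([*i[5],0]),1))
plan([(-132.4,-342.7,80),(-132.4,-342.7,10)],YAW+np.pi/2)
E
```

```text
t21.9 tcp [ 0.5582 -0.201   0.1252] box [-130.6 -346.1  113.2] th-yaw 1.567 tilt [-0.      0.0008] w0.0683 g0.0 F [-0.3  0.9  1.2]
tub 358 215 191 10.9 [ 0.5546 -0.1889] [-132.7 -333.6  -12. ]
tub 151 206 322 11.2 [0.5747 0.2264] [-63.   76.3 -12. ]
tub 226 197 358 11.2 [0.5929 0.0748] [-63.1 -76.4 -12. ]
(-132.4, -342.7, 80) -> [ 3.1 -2.1 33.4]
(-132.4, -342.7, 10) -> [ 0.  0. 70.]
```

apply_moves([
  [[3,-2,30],[0,0,0],0.6],
  [[0,0,30],[0,0,0],0.6],
  [[0,0,25],[0,0,0],0.6],
  [[0,0,18],[0,0,0],0.6],
  [[0,0,0],[0,0,0],0],
  [[0,0,0],[0,0,0],-0.5],
  [[0,0,0],[0,0,0],-0.5],
  [[0,0,0],[0,0,0],-0.5],
])

```text
time_s: 22.67
tool_pos: [0.5576, -0.1993, 0.024]
eef_rot: [0.002, 0.665, 0.747, 0.001]
force: [-1.1, 0.1, -0.5]
gripper_width: 0.0451
grip_force: 32.5
```

```bash
python3 - <<'E'
from h import *
st()
plan([(-64,26,145)],YAW+np.pi/2)
E
```

```text
t22.7 tcp [ 0.5576 -0.1993  0.024 ] box [-131.  -344.3   12. ] th-yaw 1.567 tilt [ 0.0033 -0.0013] w0.0451 g32.5 F [-1.1  0.1 -0.5]
(-64, 26, 145) -> [ 370.3   67.  -133. ]
```

apply_moves([
  [[0,0,-15],[0,0,0],-0.5],
  [[0,0,-30],[0,0,0],-0.5],
  [[0,0,-35],[0,0,0],-0.5],
  [[0,0,-32],[0,0,0],-0.5],
  [[0,0,-21],[0,0,0],-0.5],
  [[24,4,0],[0,0,0],-0.5],
  [[35,6,0],[0,0,0],-0.5],
  [[36,7,0],[0,0,0],-0.5],
])

```text
time_s: 23.33
tool_pos: [0.5631, -0.1032, 0.1581]
eef_rot: [0.002, 0.666, 0.746, 0.001]
force: [1.0, -0.1, -0.9]
gripper_width: 0.0447
grip_force: 32.6
```

apply_moves([
  [[36,7,0],[0,0,0],-0.5],
  [[36,7,0],[0,0,0],-0.5],
  [[36,7,0],[0,0,0],-0.5],
  [[36,7,0],[0,0,0],-0.5],
  [[36,7,0],[0,0,0],-0.5],
  [[36,6,0],[0,0,0],-0.5],
  [[34,5,0],[0,0,0],-0.5],
  [[22,4,0],[0,0,0],-0.5],
])

```text
time_s: 24.0
tool_pos: [0.5805, 0.1766, 0.1571]
eef_rot: [0.001, 0.664, 0.747, 0.002]
force: [0.9, -0.1, -0.5]
gripper_width: 0.0448
grip_force: 32.6
```

apply_moves([
  [[0,0,0],[0,0,0],-0.5],
  [[0,0,0],[0,0,0],-0.5],
  [[0,0,0],[0,0,0],-0.5],
])

```text
time_s: 24.25
tool_pos: [0.5803, 0.1728, 0.156]
eef_rot: [0.001, 0.665, 0.747, 0.0]
force: [-1.2, 0.8, -0.7]
gripper_width: 0.045
grip_force: 32.6
```

```bash
python3 - <<'E'
from h import *
st()
plan([(-64,24,145),(-64,24,24.5)],YAW+np.pi/2)
E
```

```text
t24.2 tcp [0.5803 0.1728 0.156 ] box [-63.9  22.4 144. ] th-yaw 1.567 tilt [ 0.0015 -0.0001] w0.0450 g32.6 F [-1.2  0.8 -0.7]
(-64, 24, 145) -> [ 1.6 -0.1 -1. ]
(-64, 24, 24.5) -> [  0.    0.  120.5]
```

apply_moves([
  [[1.5,0,10],[0,0,0],-0.5],
  [[0,0,30],[0,0,0],-0.5],
  [[0,0,30],[0,0,0],-0.5],
  [[0,0,21],[0,0,0],-0.5],
  [[0,0,14],[0,0,0],-0.5],
  [[0,0,10],[0,0,0],-0.5],
  [[0,0,4],[0,0,0],-0.5],
  [[0,0,0],[0,0,0],-0.5],
])

```text
time_s: 24.92
tool_pos: [0.5793, 0.1734, 0.0349]
eef_rot: [-0.0, 0.665, 0.746, -0.001]
force: [0.5, -0.3, -0.8]
gripper_width: 0.0448
grip_force: 32.9
```

```bash
python3 - <<'E'
from h import *
st()
E
```

```text
t24.9 tcp [0.5793 0.1734 0.0349] box [-64.8  23.2  22.9] th-yaw 1.565 tilt [-0.0017 -0.0006] w0.0448 g32.9 F [ 0.5 -0.3 -0.8]
```

apply_moves([
  [[0,0,0.5],[0,0,0],-0.5],
  [[0,0,0],[0,0,0],0.2],
  [[0,0,0],[0,0,0],0.2],
  [[0,0,0],[0,0,0],0.2],
  [[0,0,-10],[0,0,0],0.2],
  [[0,0,-20],[0,0,0],0.2],
  [[0,0,-30],[0,0,0],0.2],
  [[0,0,-40],[0,0,0],0.4],
])

```text
time_s: 25.58
tool_pos: [0.5773, 0.174, 0.1342]
eef_rot: [-0.002, 0.665, 0.747, -0.002]
force: [0.8, -0.2, -0.4]
gripper_width: 0.0597
grip_force: 0.0
```

apply_moves([
  [[-24,-13,-10],[0,0,0],0.4],
  [[-34,-18,0],[0,0,0],0.4],
  [[-34,-19,0],[0,0,0],0.4],
  [[-34,-19,0],[0,0,0],0.4],
  [[-34,-19,0],[0,0,0],0.4],
  [[-34,-19,0],[0,0,0],0.4],
  [[-34,-19,0],[0,0,0],0.4],
  [[-34,-19,0],[0,0,0],0.4],
])

```text
time_s: 26.25
tool_pos: [0.4655, -0.104, 0.1468]
eef_rot: [0.001, 0.665, 0.747, 0.0]
force: [0.6, -0.0, 0.4]
gripper_width: 0.0597
grip_force: 0.0
```

apply_moves([
  [[-34,-19,0],[0,0,0],0.4],
  [[-34,-19,10],[0,0,0],0.4],
  [[-28,-15,20],[0,0,0],0.4],
  [[0,0,20],[0,0,0],0.4],
  [[0,0,0],[0,0,0],0.4],
  [[0,0,0],[0,0,0],0.4],
])

```text
time_s: 26.75
tool_pos: [0.4236, -0.2038, 0.0953]
eef_rot: [-0.001, 0.665, 0.746, -0.0]
force: [-0.2, 0.0, 0.1]
gripper_width: 0.0598
grip_force: 0.0
```

```bash
python3 - <<'E'
from h import *
st();c=cam('top');s=cam('scene')
for i in items(c): print(*i,np.round(B([*i[5],0]),1))
for i in items(s): print('s',*i,np.round(B([*i[5],0]),1))
plan([(-262,-338.5,2)],YAW+np.pi/2)
E
```

```text
t26.8 tcp [ 0.4236 -0.2038  0.0953] box [-264.6 -332.7   83.3] th-yaw 1.565 tilt [-0.0016  0.0012] w0.0598 g0.0 F [-0.2  0.   0.1]
tub 151 206 321 11.1 [0.5747 0.2265] [-63.   76.4 -12. ]
tub 177 203 356 11.1 [0.5811 0.1754] [-62.8  24.9 -12. ]
tub 226 197 352 11.1 [0.5929 0.075 ] [-63.1 -76.2 -12. ]
s tub 322 199 155 9.5 [0.5828 0.0825] [-72.2 -67.5 -12. ]
s tub 357 184 177 9.8 [0.5718 0.1801] [-71.4  30.7 -12. ]
(-262, -338.5, 2) -> [-5.6  0.6 82.8]
```

```bash
python3 - <<'E'
from h import *
for n in('scene','top'):
  s=cam(n);h=cv2.cvtColor(s['f'],cv2.COLOR_BGR2HSV)
  r=cv2.inRange(h,(0,140,70),(6,255,255))|cv2.inRange(h,(174,140,70),(179,255,255)); r=cv2.morphologyEx(r,cv2.MORPH_CLOSE,np.ones((3,3)))
  k,_,S,C=cv2.connectedComponentsWithStats(r)
  print(n,proj(s,W([-262,-338.5,5])))
  for i in range(1,k):
    if S[i,4]>25: print(S[i],C[i].round(),B(ray(s,*C[i],.02)).round(1))
E
```

```text
scene [175.52134629 202.26820342]
[  7  10  37  18 136] [26. 18.] [-1546.8  -433.      8. ]
[273  19  25  13 118] [285.  25.] [-980.7  417.8    8. ]
[45 27 18  6 32] [53. 29.] [-1384.   -367.6     8. ]
[282  31  26  13 135] [296.  37.] [-869.9  394.8    8. ]
[268  37  11  10  73] [273.  41.] [-874.8  299.     8. ]
[ 20  46  34  16 160] [36. 54.] [-1198.1  -461.3     8. ]
[245  46  13   5  34] [251.  48.] [-871.1  200.9    8. ]
[106  50  15   4  27] [112.  51.] [-1086.3  -231.4     8. ]
[  0 120   7   8  37] [  3. 123.] [-799.  -622.5    8. ]
[166 196  18  14 181] [175. 202.] [-259.6 -340.     8. ]
[284 222  15  11 123] [291. 227.] [ -58.3 -156.5    8. ]
top [365.70132561 277.32674425]
[257 187  15  16 188] [264. 194.] [ -66.1 -151.6    8. ]
[356 269  12  18 147] [362. 277.] [-260.1 -330.     8. ]
```

apply_moves([
  [[-5.5,0.5,25],[0,0,0],0.4],
  [[0,0,25],[0,0,0],0.4],
  [[0,0,16],[0,0,0],0.4],
  [[0,0,10],[0,0,0],0.4],
  [[0,0,5],[0,0,0],0.4],
  [[0,0,0],[0,0,0],0.4],
  [[0,0,0],[0,0,0],0.4],
])

```text
time_s: 27.53
tool_pos: [0.4265, -0.2095, 0.0152]
eef_rot: [0.001, 0.665, 0.747, 0.0]
force: [0.5, -0.3, -0.9]
gripper_width: 0.0597
grip_force: 0.0
```

```bash
python3 - <<'E'
from h import *
st()
E
```

```text
t27.5 tcp [ 0.4265 -0.2095  0.0152] box [-262.3 -338.7    3.2] th-yaw 1.567 tilt [ 0.0011 -0.0006] w0.0597 g0.0 F [ 0.5 -0.3 -0.9]
```

apply_moves([
  [[0,0,2.5],[0,0,0],0.4],
  [[0,0,0],[0,0,0],0],
  [[0,0,0],[0,0,0],-0.6],
  [[0,0,0],[0,0,0],-0.6],
  [[0,0,0],[0,0,0],-0.6],
  [[0,0,0],[0,0,0],-0.6],
], squeeze=25)

```text
time_s: 28.03
tool_pos: [0.4263, -0.2098, 0.0129]
eef_rot: [0.001, 0.665, 0.747, 0.0]
force: [-1.2, 1.2, 6.3]
gripper_width: 0.0406
grip_force: 25.0
```

```bash
python3 - <<'E'
from h import *
st()
plan([(-64,-26,145)],YAW+np.pi/2)
E
```

```text
t28.0 tcp [ 0.4263 -0.2098  0.0129] box [-262.6 -339.     0.9] th-yaw 1.566 tilt [ 0.0013 -0.0006] w0.0406 g25.0 F [-1.2  1.2  6.3]
(-64, -26, 145) -> [ 313.   198.6 -144.1]
```

apply_moves([
  [[0,0,-15],[0,0,0],-0.6],
  [[0,0,-30],[0,0,0],-0.6],
  [[0,0,-35],[0,0,0],-0.6],
  [[0,0,-35],[0,0,0],-0.6],
  [[0,0,-25],[0,0,0],-0.6],
  [[24,15,0],[0,0,0],-0.6],
  [[30,19,0],[0,0,0],-0.6],
  [[32,21,0],[0,0,0],-0.6],
])

```text
time_s: 28.7
tool_pos: [0.471, -0.1177, 0.1532]
eef_rot: [0.001, 0.666, 0.746, 0.0]
force: [0.4, -0.2, -0.3]
gripper_width: 0.0402
grip_force: 25.4
```

apply_moves([
  [[32,21,0],[0,0,0],-0.6],
  [[32,21,0],[0,0,0],-0.6],
  [[32,21,0],[0,0,0],-0.6],
  [[32,21,0],[0,0,0],-0.6],
  [[32,21,0],[0,0,0],-0.6],
  [[32,21,0],[0,0,0],-0.6],
  [[24,15,0],[0,0,0],-0.6],
  [[10,6,0],[0,0,0],-0.6],
])

```text
time_s: 29.37
tool_pos: [0.5917, 0.1274, 0.1519]
eef_rot: [0.0, 0.664, 0.748, 0.001]
force: [0.8, -0.6, 1.6]
gripper_width: 0.0404
grip_force: 25.4
```

apply_moves([
  [[0,0,0],[0,0,0],-0.6],
  [[0,0,0],[0,0,0],-0.6],
  [[0,0,0],[0,0,0],-0.6],
])

```text
time_s: 29.62
tool_pos: [0.5894, 0.1226, 0.1515]
eef_rot: [-0.0, 0.665, 0.747, -0.001]
force: [0.1, -0.7, -0.5]
gripper_width: 0.0404
grip_force: 25.4
```

```bash
python3 - <<'E'
from h import *
st()
plan([(-61,-26,17)],YAW+np.pi/2)
E
```

```text
t29.6 tcp [0.5894 0.1226 0.1515] box [-60.9 -28.5 139.5] th-yaw 1.566 tilt [-0.0012 -0.0008] w0.0404 g25.4 F [ 0.1 -0.7 -0.5]
(-61, -26, 17) -> [ 2.500e+00 -1.000e-01  1.225e+02]
```

apply_moves([
  [[2.5,0,15],[0,0,0],-0.6],
  [[0,0,30],[0,0,0],-0.6],
  [[0,0,25],[0,0,0],-0.6],
  [[0,0,18],[0,0,0],-0.6],
  [[0,0,12],[0,0,0],-0.6],
  [[0,0,10],[0,0,0],-0.6],
  [[0,0,6],[0,0,0],-0.6],
  [[0,0,0],[0,0,0],-0.6],
])

```text
time_s: 30.28
tool_pos: [0.5893, 0.1255, 0.035]
eef_rot: [-0.0, 0.665, 0.747, -0.001]
force: [-0.3, -0.2, -0.4]
gripper_width: 0.0406
grip_force: 25.4
```

```bash
python3 - <<'E'
from h import *
st()
E
```

```text
t30.3 tcp [0.5893 0.1255 0.035 ] box [-60.6 -25.6  23. ] th-yaw 1.566 tilt [-0.0015 -0.0003] w0.0406 g25.4 F [-0.3 -0.2 -0.4]
```

apply_moves([
  [[0,0,3],[0,0,0],-0.6],
  [[0,0,3],[0,0,0],-0.6],
  [[0,0,2],[0,0,0],-0.6],
  [[0,0,0],[0,0,0],-0.6],
])

```text
time_s: 30.62
tool_pos: [0.5894, 0.1263, 0.028]
eef_rot: [-0.0, 0.665, 0.747, -0.0]
force: [-3.6, -0.7, -0.2]
gripper_width: 0.0409
grip_force: 26.0
```

```bash
python3 - <<'E'
from h import *
st()
E
```

```text
t30.6 tcp [0.5894 0.1263 0.028 ] box [-60.4 -24.8  16. ] th-yaw 1.567 tilt [-0.0008 -0.0001] w0.0409 g26.0 F [-3.6 -0.7 -0.2]
```

apply_moves([
  [[0,-2,1],[0,0,0],-0.6],
  [[0,0,0.5],[0,0,0],-0.6],
  [[0,0,0],[0,0,0],0.05],
  [[0,0,0],[0,0,0],0.05],
  [[0,0,0],[0,0,0],0.05],
  [[0,0,0],[0,0,0],0.05],
])

```text
time_s: 31.12
tool_pos: [0.588, 0.1262, 0.0265]
eef_rot: [-0.0, 0.665, 0.747, 0.0]
force: [-1.5, 0.6, 0.7]
gripper_width: 0.0447
grip_force: 0.0
```

apply_moves([
  [[0,0,-8],[0,0,0],0.05],
  [[0,0,-12],[0,0,0],0.05],
  [[0,0,-30],[0,0,0],0.05],
  [[0,0,-40],[0,0,0],0],
  [[0,0,-30],[0,0,0],-0.1],
  [[-30,-20,-10],[0,0,0.12],-0.1],
  [[-25,-25,0],[0,0,0.12],-0.1],
  [[-20,-30,0],[0,0,0.12],-0.1],
])

```text
time_s: 31.78
tool_pos: [0.5169, 0.0515, 0.1602]
eef_rot: [0.003, 0.79, 0.613, 0.003]
force: [-0.9, -0.2, 0.4]
gripper_width: 0.0389
grip_force: 0.0
```

```bash
python3 - <<'E'
from h import *
st();c=cam('top');s=cam('scene')
for i in items(c): print(*i,np.round(B([*i[5],0]),1))
cv2.imwrite('pics/m4.png',np.hstack([cv2.resize(c['f'][110:280,100:270],(400,400)),cv2.resize(s['f'][130:270,280:420],(400,400))]))
E
```

```text
t31.8 tcp [0.5169 0.0515 0.1602] box [-141.3  -90.4  148.2] th-yaw 1.201 tilt [ 0.0076 -0.0006] w0.0389 g0.0 F [-0.9 -0.2  0.4]
tub 152 204 251 10.7 [0.5788 0.2251] [-59.1  74.5 -12. ]
tub 177 202 352 11.4 [0.5817 0.1754] [-62.2  24.8 -12. ]
tub 225 195 264 11.3 [0.5965 0.0782] [-59.1 -73.5 -12. ]
```

View pics/m4.png

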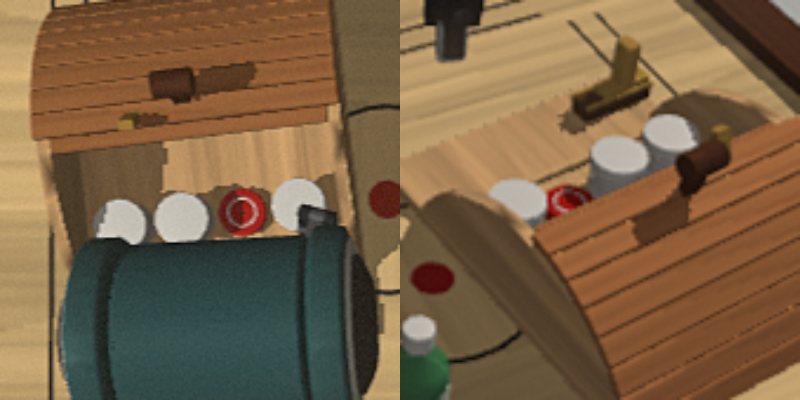

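All three tubs stand and the striker lies flat in the box (top crop: caps (121,222), (182,218), (298,203), striker (242,211)). Now turning back to close the cover.

apply_moves([
  [[0,0,-15],[0,0,0.12],-0.1],
  [[0,0,-15],[0,0,0.12],-0.1],
  [[0,0,-10],[0,0,0.12],-0.1],
  [[0,0,0],[0,0,0.12],-0.1],
  [[0,0,0],[0,0,0.12],-0.1],
  [[0,0,0],[0,0,0.12],-0.1],
  [[0,0,0],[0,0,0.12],-0.1],
  [[0,0,0],[0,0,0.12],-0.1],
])

```text
time_s: 32.55
tool_pos: [0.5152, 0.0532, 0.1979]
eef_rot: [0.0, 0.984, 0.18, 0.001]
force: [-0.7, -0.5, -0.5]
gripper_width: 0.0386
grip_force: 0.0
```

apply_moves([
  [[0,0,0],[0,0,0.12],-0.1],
  [[0,0,0],[0,0,0.12],-0.1],
  [[0,0,0],[0,0,0],-0.1],
  [[0,0,0],[0,0,0],-0.1],
])

```text
time_s: 32.88
tool_pos: [0.5149, 0.0531, 0.1975]
eef_rot: [-0.0, 0.998, 0.065, 0.001]
force: [-0.1, 1.2, 0.7]
gripper_width: 0.0383
grip_force: 0.0
```

```bash
python3 - <<'E'
from h import *
s,th=st()
plan([(38,-0.7,170),(38,-0.7,116)],YAW)
E
```

```text
t32.9 tcp [0.5149 0.0531 0.1975] box [-143.1  -88.6  185.5] th-yaw 0.011 tilt [0.0018 0.0002] w0.0383 g0.0 F [-0.1  1.2  0.7]
(38, -0.7, 170) -> [181.1 -87.9  15.5]
(38, -0.7, 116) -> [ 0.  0. 54.]
```

apply_moves([
  [[30,-14,0],[0,0,0.011],-0.1],
  [[34,-16,0],[0,0,0],-0.1],
  [[34,-16,0],[0,0,0],-0.1],
  [[34,-16,5],[0,0,0],-0.1],
  [[30,-16,5],[0,0,0],-0.1],
  [[18,-9,5],[0,0,0],-0.1],
  [[0,0,0],[0,0,0],-0.1],
  [[0,0,0],[0,0,0],-0.1],
])

```text
time_s: 33.55
tool_pos: [0.683, 0.161, 0.1805]
eef_rot: [0.0, 0.998, 0.06, -0.001]
force: [-0.3, 0.1, 0.4]
gripper_width: 0.0387
grip_force: 0.0
```

```bash
python3 - <<'E'
from h import *
s,th=st()
plan([(38,-0.7,116)],YAW)
E
```

```text
t33.5 tcp [0.683  0.161  0.1805] box [ 36.7  -1.6 168.5] th-yaw -0.001 tilt [-0.0015 -0.0005] w0.0387 g0.0 F [-0.3  0.1  0.4]
(38, -0.7, 116) -> [ 1.3 -0.9 52.5]
```

apply_moves([
  [[1,-1,15],[0,0,0],-0.1],
  [[0,0,15],[0,0,0],-0.1],
  [[0,0,13],[0,0,0],-0.1],
  [[0,0,9],[0,0,0],-0.1],
  [[0,0,0],[0,0,0],-0.5],
  [[0,0,0],[0,0,0],-1],
  [[0,0,0],[0,0,0],-1],
  [[0,0,0],[0,0,0],-1],
], squeeze=35)

```text
time_s: 34.22
tool_pos: [0.6802, 0.1611, 0.1249]
eef_rot: [0.0, 0.998, 0.058, -0.004]
force: [-2.2, 2.9, -21.8]
gripper_width: 0.0314
grip_force: 37.2
```

```bash
python3 - <<'E'
from h import *
s,th=st()
a=.5585+np.linspace(1.22,0,25); x=-183*np.cos(a); z=183*np.sin(a)
print(np.round(np.c_[np.diff(x),-np.diff(z)],1).tolist())
E
```

```text
t34.2 tcp [0.6802 0.1611 0.1249] box [ 33.9  -1.1 112.9] th-yaw -0.004 tilt [-0.0081 -0.0011] w0.0314 g37.2 F [ -2.2   2.9 -21.8]
[[-9.1, -1.7], [-9.2, -1.2], [-9.3, -0.7], [-9.3, -0.3], [-9.3, 0.2], [-9.3, 0.7], [-9.2, 1.1], [-9.2, 1.6], [-9.1, 2.1], [-9.0, 2.5], [-8.8, 3.0], [-8.6, 3.4], [-8.5, 3.9], [-8.3, 4.3], [-8.0, 4.7], [-7.8, 5.1], [-7.5, 5.5], [-7.2, 5.9], [-6.9, 6.2], [-6.6, 6.6], [-6.2, 6.9], [-5.9, 7.2], [-5.5, 7.5], [-5.1, 7.8]]
```

apply_moves([
  [[-9.1,0,0.3],[0,0,0],-1],
  [[-9.2,0,-0.2],[0,0,0],-1],
  [[-9.3,0,-0.7],[0,0,0],-1],
  [[-9.3,0,-0.3],[0,0,0],-1],
  [[-9.3,0,0.2],[0,0,0],-1],
  [[-9.3,0,0.7],[0,0,0],-1],
  [[-9.2,0,1.1],[0,0,0],-1],
  [[-9.2,0,1.6],[0,0,0],-1],
])

```text
time_s: 34.88
tool_pos: [0.6119, 0.1533, 0.129]
eef_rot: [-0.0, 0.998, 0.058, 0.004]
force: [7.0, 3.2, -16.7]
gripper_width: 0.0309
grip_force: 36.2
```

```bash
python3 - <<'E'
from h import *
s,th=st()
a=.5585+1.22*2/3; print(-183*np.cos(a),-50+183*np.sin(a))
E
```

```text
t34.9 tcp [0.6119 0.1533 0.129 ] box [-34.8  -0.7 117. ] th-yaw -0.004 tilt [0.0072 0.0012] w0.0309 g36.2 F [  7.    3.2 -16.7]
-36.17047863304014 129.38978921738212
```

apply_moves([
  [[-9.1,0,3.1],[0,0,0],-1],
  [[-9.0,0,3.5],[0,0,0],-1],
  [[-8.8,0,3.0],[0,0,0],-1],
  [[-8.6,0,3.4],[0,0,0],-1],
  [[-8.5,0,3.9],[0,0,0],-1],
  [[-8.3,0,4.3],[0,0,0],-1],
  [[-8.0,0,4.7],[0,0,0],-1],
  [[-7.8,0,5.1],[0,0,0],-1],
])

```text
time_s: 35.55
tool_pos: [0.5462, 0.1458, 0.1029]
eef_rot: [-0.001, 0.998, 0.058, 0.005]
force: [-4.3, -0.1, 13.1]
gripper_width: 0.0313
grip_force: 39.6
```

```bash
python3 - <<'E'
from h import *
s,th=st()
a=.5585+1.22/3; print(-183*np.cos(a),-50+183*np.sin(a))
E
```

```text
t35.5 tcp [0.5462 0.1458 0.1029] box [-100.9   -0.3   90.9] th-yaw -0.004 tilt [0.0105 0.0019] w0.0313 g39.6 F [-4.3 -0.1 13.1]
-104.17821442609082 100.45231682826105
```

apply_moves([
  [[-8.5,0,5.5],[0,0,0],-1],
  [[-8.2,0,5.9],[0,0,0],-1],
  [[-6.9,0,6.2],[0,0,0],-1],
  [[-6.6,0,6.6],[0,0,0],-1],
  [[-6.2,0,6.9],[0,0,0],-1],
  [[-5.9,0,7.2],[0,0,0],-1],
  [[-5.5,0,7.5],[0,0,0],-1],
  [[-5.1,0,7.8],[0,0,0],-1],
])

```text
time_s: 36.22
tool_pos: [0.4909, 0.1394, 0.0464]
eef_rot: [-0.0, 0.998, 0.058, 0.002]
force: [-6.4, 0.2, 7.7]
gripper_width: 0.0315
grip_force: 45.9
```

```bash
python3 - <<'E'
from h import *
s,th=st()
E
```

```text
t36.2 tcp [0.4909 0.1394 0.0464] box [-1.566e+02 -1.000e-01  3.440e+01] th-yaw -0.004 tilt [0.0036 0.0009] w0.0315 g45.9 F [-6.4  0.2  7.7]
```

apply_moves([
  [[-0.5,0,2],[0,0,0],-1],
  [[0,0,2],[0,0,0],-1],
  [[0,0,1],[0,0,0],-1],
  [[0,0,0],[0,0,0],-1],
  [[0,0,0],[0,0,0],-1],
])

```text
time_s: 36.63
tool_pos: [0.487, 0.1389, 0.0399]
eef_rot: [0.0, 0.998, 0.058, -0.002]
force: [-11.5, 1.0, 10.3]
gripper_width: 0.031
grip_force: 47.3
```

```bash
python3 - <<'E'
from h import *
s,th=st()
c=cam('top');s=cam('scene')
cv2.imwrite('pics/m5.png',cv2.resize(s['f'][110:250,260:440],(720,560),interpolation=cv2.INTER_CUBIC))
E
```

```text
t36.6 tcp [0.487  0.1389 0.0399] box [-1.606e+02 -1.000e-01  2.790e+01] th-yaw -0.004 tilt [-0.004  -0.0003] w0.0310 g47.3 F [-11.5   1.   10.3]
```

View pics/m5.png

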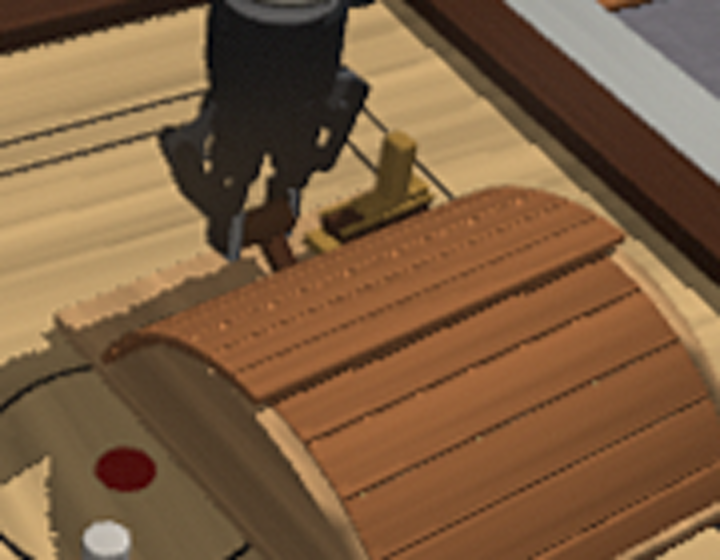

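The cover looks shut (lip on the sill, pull between the fingers at (268,225)). Releasing and lifting.

apply_moves([
  [[0,0,0],[0,0,0],-0.1],
  [[0,0,0],[0,0,0],-0.1],
  [[0,0,0],[0,0,0],-0.1],
  [[0,0,-15],[0,0,0],-0.1],
  [[0,0,-25],[0,0,0],-0.1],
  [[0,0,-25],[0,0,0],-0.1],
  [[0,0,-20],[0,0,0],-0.1],
  [[0,0,0],[0,0,0],-0.1],
])

```text
time_s: 37.4
tool_pos: [0.4939, 0.1398, 0.1282]
eef_rot: [-0.001, 0.998, 0.058, 0.005]
force: [0.6, 0.3, 0.2]
gripper_width: 0.0383
grip_force: 0.0
```

```bash
python3 - <<'E'
from h import *
s,th=st();plan([(-153,100.5,110),(-153,101,46)],YAW)
s=cam('scene')
cv2.imwrite('pics/m6.png',cv2.resize(s['f'][135:205,260:430],(800,329),interpolation=cv2.INTER_CUBIC))
for d in(0,.02,.05,.1):
  a=.5585+d; print(d,(proj(s,W([-183*np.cos(a),0,-50+183*np.sin(a)]))-[260,135])*800/170)
E
```

```text
t37.4 tcp [0.4939 0.1398 0.1282] box [-153.6   -0.   116.2] th-yaw -0.005 tilt [0.0104 0.0021] w0.0383 g0.0 F [0.6 0.3 0.2]
(-153, 100.5, 110) -> [   0.6 -100.5    6.2]
(-153, 101, 46) -> [ 0.  -0.5 64. ]
0 [303.83207695 142.2280422 ]
0.02 [306.71097247 139.53539428]
0.05 [311.18714221 135.70587373]
0.1 [319.06560117 129.89911707]
```

View pics/m6.png

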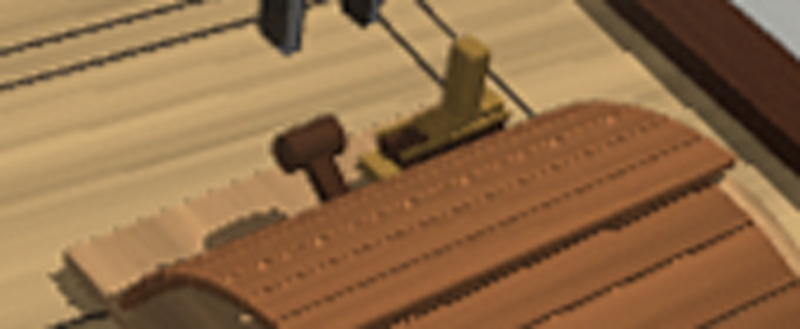

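```bash
python3 - <<'E'
from h import *
s=cam('scene');n=cv2.resize(s['f'],(800,600),interpolation=cv2.INTER_CUBIC);o=cv2.imread('pics/scene0.png')
u=lambda im:cv2.resize(im,None,fx=4,fy=4,interpolation=cv2.INTER_CUBIC)
def sh(x0,y0,x1,y1,p=8):
    r=cv2.matchTemplate(u(n[y0-p:y1+p,x0-p:x1+p]),u(o[y0:y1,x0:x1]),cv2.TM_CCOEFF_NORMED); _,m,_,l=cv2.minMaxLoc(r); return m,(np.array(l)-4*p)/4
print('pull',sh(452,228,480,254),'static',sh(620,300,660,350))
for d in(0,.01,.02,.03):
  a=.5585+d; print(d,proj(s,W([-183*np.cos(a),0,-50+183*np.sin(a)]))*800/560)
E
```

```text
pull (0.9731467962265015, array([ 1.  , -0.75])) static (0.9995734095573425, array([0., 0.]))
0 [463.66330907 236.03351281]
0.01 [464.09708319 235.62062096]
0.02 [464.5372595  235.21610184]
0.03 [464.9838279  234.82003429]
```

The pull has moved about (+1,-0.75) px against the first picture, so the cover stands about 0.02 rad open. I press it down with shut fingertips.

apply_moves([
  [[-3,0,15],[0,0,0.005],-1],
  [[0,0,15],[0,0,0],-1],
  [[0,0,10],[0,0,0],-1],
  [[0,0,5],[0,0,0],-1],
  [[0,0,5],[0,0,0],-1],
  [[0,0,3],[0,0,0],-1],
  [[0,0,0],[0,0,0],-1],
])

```text
time_s: 38.08
tool_pos: [0.483, 0.138, 0.0689]
eef_rot: [0.001, 0.998, 0.055, -0.005]
force: [-11.0, -2.6, 12.8]
gripper_width: -0.0003
grip_force: 7.5
```

```bash
python3 - <<'E'
from h import *
st()
E
```

```text
t38.1 tcp [0.483  0.138  0.0689] box [-164.7   -0.5   56.9] th-yaw -0.009 tilt [-0.0089 -0.0018] w-0.0003 g7.5 F [-11.   -2.6  12.8]
```

apply_moves([
  [[0,0,2],[0,0,0],-1],
  [[0,0,1],[0,0,0],-1],
  [[0,0,0],[0,0,0],-1],
  [[0,0,0],[0,0,0],-1],
])

```text
time_s: 38.42
tool_pos: [0.4831, 0.138, 0.0683]
eef_rot: [0.001, 0.998, 0.055, -0.004]
force: [-18.0, -3.8, 28.2]
gripper_width: -0.0
grip_force: 16.3
```

apply_moves([
  [[0,0,-20],[0,0,0.005],-1],
  [[0,0,-30],[0,0,0],-0.1],
  [[0,0,-20],[0,0,0],-0.1],
  [[0,0,0],[0,0,0],-0.1],
])

```text
time_s: 38.75
tool_pos: [0.4905, 0.1396, 0.1413]
eef_rot: [-0.001, 0.999, 0.053, 0.005]
force: [1.1, 0.4, 0.9]
gripper_width: 0.0358
grip_force: 0.0
```

```bash
python3 - <<'E'
from h import *
st()
s=cam('scene');n=cv2.resize(s['f'],(800,600),interpolation=cv2.INTER_CUBIC);o=cv2.imread('pics/scene0.png')
u=lambda im:cv2.resize(im,None,fx=4,fy=4,interpolation=cv2.INTER_CUBIC)
def sh(x0,y0,x1,y1,p=8):
    r=cv2.matchTemplate(u(n[y0-p:y1+p,x0-p:x1+p]),u(o[y0:y1,x0:x1]),cv2.TM_CCOEFF_NORMED); _,m,_,l=cv2.minMaxLoc(r); return m,(np.array(l)-4*p)/4
print('pull',sh(452,228,480,254),'static',sh(620,300,660,350))
plan([(-153,101,110)],YAW)
E
```

```text
t38.8 tcp [0.4905 0.1396 0.1413] box [-157.     0.2  129.3] th-yaw -0.014 tilt [0.0092 0.0021] w0.0358 g0.0 F [1.1 0.4 0.9]
pull (0.9931899905204773, array([0., 0.])) static (0.9995800256729126, array([0., 0.]))
(-153, 101, 110) -> [   5.3 -101.    17.1]
```

Pull matches its initial position exactly: shut. Now the bolt.

apply_moves([
  [[1,-20,0],[0,0,-0.014],-0.1],
  [[1,-27,0],[0,0,0],-0.1],
  [[1,-27,0],[0,0,0],-0.1],
  [[1,-22,8],[0,0,0],-0.1],
  [[0,-5,8],[0,0,0],-0.1],
  [[0,0,0],[0,0,0],-0.1],
  [[0,0,0],[0,0,0],-0.1],
])

```text
time_s: 39.38
tool_pos: [0.4773, 0.2386, 0.1181]
eef_rot: [0.001, 0.998, 0.06, -0.002]
force: [0.4, -0.1, 1.0]
gripper_width: 0.0386
grip_force: 0.0
```

```bash
python3 - <<'E'
from h import *
st()
plan([(-153,100.5,46)],YAW)
E
```

```text
t39.4 tcp [0.4773 0.2386 0.1181] box [-158.2  100.1  106.1] th-yaw 0.001 tilt [-0.0035 -0.0021] w0.0386 g0.0 F [ 0.4 -0.1  1. ]
(-153, 100.5, 46) -> [ 5.2 -0.4 60.1]
```

apply_moves([
  [[5,0,10],[0,0,0],-0.1],
  [[0,0,15],[0,0,0],-0.1],
  [[0,0,15],[0,0,0],-0.1],
  [[0,0,12],[0,0,0],-0.1],
  [[0,0,8],[0,0,0],-0.1],
  [[0,0,0],[0,0,0],-0.6],
  [[0,0,0],[0,0,0],-1],
  [[0,0,0],[0,0,0],-1],
], squeeze=30)

```text
time_s: 40.05
tool_pos: [0.4834, 0.2393, 0.0596]
eef_rot: [0.0, 0.998, 0.06, -0.0]
force: [1.1, -1.6, -7.6]
gripper_width: 0.0158
grip_force: 32.6
```

apply_moves([
  [[0,0,0],[0,0,0],-1],
  [[0,5,0],[0,0,0],-1],
  [[0,6,0],[0,0,0],-1],
  [[0,6,0],[0,0,0],-1],
  [[0,6,0],[0,0,0],-1],
  [[0,6,0],[0,0,0],-1],
  [[0,6,0],[0,0,0],-1],
  [[0,5,0],[0,0,0],-1],
])

```text
time_s: 40.72
tool_pos: [0.488, 0.1994, 0.0596]
eef_rot: [0.0, 0.998, 0.06, -0.001]
force: [0.6, 1.3, -13.2]
gripper_width: 0.0152
grip_force: 31.7
```

apply_moves([
  [[0,1.5,0],[0,0,0],-1],
  [[0,1,0],[0,0,0],-1],
  [[0,0,0],[0,0,0],-1],
  [[0,0,0],[0,0,0],-1],
])

```text
time_s: 41.05
tool_pos: [0.4881, 0.1992, 0.0597]
eef_rot: [-0.002, 0.998, 0.059, -0.0]
force: [-0.9, 9.9, -14.4]
gripper_width: 0.0158
grip_force: 31.7
```

```bash
python3 - <<'E'
from h import *
st()
E
```

```text
t41.0 tcp [0.4881 0.1992 0.0597] box [-152.3   59.7   47.7] th-yaw -0.002 tilt [-0.0012  0.0031] w0.0158 g31.7 F [ -0.9   9.9 -14.4]
```

Stop reached (y = 59.7, 10 N against it). Release, lift away, check.

apply_moves([
  [[0,0,0],[0,0,0],-0.3],
  [[0,0,0],[0,0,0],-0.1],
  [[0,0,0],[0,0,0],-0.1],
  [[0,0,-20],[0,0,0],-0.1],
  [[0,0,-35],[0,0,0],-0.1],
  [[0,0,-35],[0,0,0],-0.1],
  [[-20,25,-25],[0,0,0],-0.1],
  [[-20,30,0],[0,0,0],-0.1],
])

```text
time_s: 41.72
tool_pos: [0.4614, 0.1399, 0.1837]
eef_rot: [-0.001, 0.998, 0.061, 0.008]
force: [1.0, -1.2, 1.3]
gripper_width: 0.0384
grip_force: 0.0
```

apply_moves([
  [[0,36,0],[0,0,0],-0.1],
  [[0,36,0],[0,0,0],-0.1],
  [[0,36,0],[0,0,0],-0.1],
  [[0,36,0],[0,0,0],-0.1],
  [[0,36,0],[0,0,0],-0.1],
  [[0,0,0],[0,0,0],-0.1],
  [[0,0,0],[0,0,0],-0.1],
])

```text
time_s: 42.3
tool_pos: [0.478, -0.0425, 0.1766]
eef_rot: [0.0, 0.998, 0.058, 0.001]
force: [0.0, 1.5, -0.5]
gripper_width: 0.0385
grip_force: 0.0
```

```bash
python3 - <<'E'
from h import *
st()
s=cam('scene');n=cv2.resize(s['f'],(800,600),interpolation=cv2.INTER_CUBIC);o=cv2.imread('pics/scene0.png')
u=lambda im:cv2.resize(im,None,fx=4,fy=4,interpolation=cv2.INTER_CUBIC)
def sh(x0,y0,x1,y1,p=8):
    r=cv2.matchTemplate(u(n[y0-p:y1+p,x0-p:x1+p]),u(o[y0:y1,x0:x1]),cv2.TM_CCOEFF_NORMED); _,m,_,l=cv2.minMaxLoc(r); return m,(np.array(l)-4*p)/4
print('pull',sh(452,228,480,254),'bolt',sh(485,205,520,240),'bottle',sh(385,340,430,410),'tum',sh(225,365,290,455),sh(292,335,352,425))
cv2.imwrite('pics/end.png',n)
E
```

```text
t42.3 tcp [ 0.478  -0.0425  0.1766] box [-191.2 -179.1  164.6] th-yaw -0.005 tilt [ 0.0025 -0.0006] w0.0385 g0.0 F [ 0.   1.5 -0.5]
pull (0.9915251135826111, array([0., 0.])) bolt (0.9237191677093506, array([-0.75, -0.25])) bottle (0.9995729923248291, array([0., 0.])) tum (0.9624036550521851, array([0., 0.])) (0.9466454386711121, array([0., 0.]))
```

View pics/end.png

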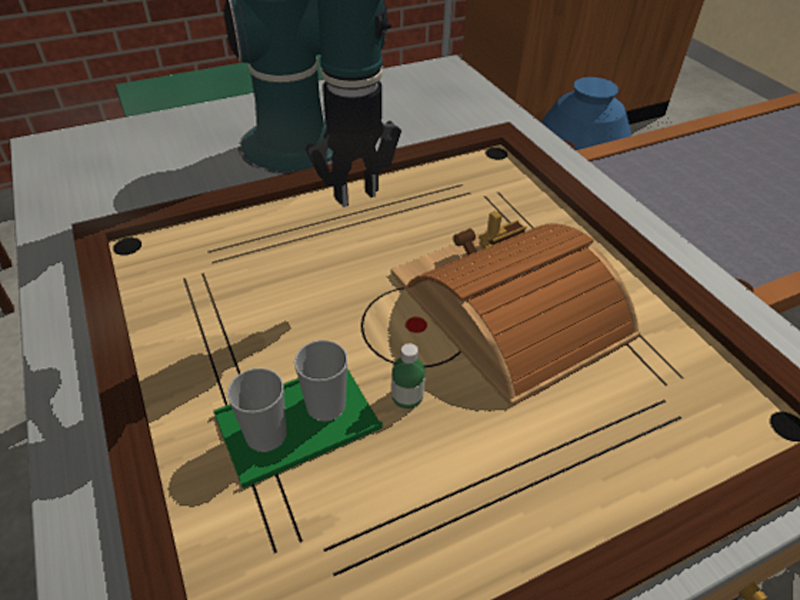

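The picture shows the board clear, the cover shut (pull (465,240)), the bolt at its stop (495,230), and bottle and tumblers unmoved.

```bash
python3 -c "
from bench import finish_job; print(finish_job())"
```

```text
the job is handed in; nothing more can be done
None
```

The job is handed in: all three tubs (upright) and the striker (flat) are in the box, the cover is shut, the bolt is home, and the tumblers and bottle did not move.

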